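# Rap a spent capsule out of its holder into the knock box

## Task

The spent orange capsule is stuck in the black capsule holder that lies on the draining mat. Turn the holder mouth down over the knock box and rap it on the box's rubber bar until the capsule drops into the box, without touching the capsule with the fingers; then stand the empty holder mouth down on the mat to drain. Leave the other things on the worktop where they are.

Things in the scene. Friction and masses are not known exactly. Their poses are not given: they have to be found in the camera images.
- holder_center (a point): middle of the capsule holder: a black square-sided cup, 92 mm long along its own x and 62 x 62 mm across (y, z), 0.3 kg with its capsule. x points from its closed base (x = -46 mm) out of its open mouth (x = +46 mm). At the start it lies on a flat side on the mat, z up, mouth roughly away from the robot
- holder_grip (a point): place to grip the holder: on its axis 22 mm from the base (24 mm from its middle), between the two flat ribbed sides 62 mm apart along y. Axes as the holder's
- holder_tab (a point): middle of the rapping face of the holder's tab: on the plane of the mouth, 46 mm from the holder's middle along x and 47 mm to +y. The tab is a plate 7 mm thick, 30 mm wide (z), flush with the mouth, that sticks out to y = +66 mm. Opposite it is a short lug (to y = -38 mm). Axes as the holder's
- holder: the whole capsule holder; its origin lies 31 mm below its middle as it lies. Two sprung steel clips inside the mouth grip the capsule's flange, with about twice the capsule's weight: turned mouth down it stays in. A rap that stops the moving holder dead, at 0.15 to 0.3 m/s, throws it out; a softer one does not, and how hard it must be varies
- capsule: spent orange capsule with silver lid, rigid, about 80 g: 48 mm in diameter, 49 mm long along its own x, with a flange 55 mm in diameter at the lid end. The origin lies at its middle; x points to the lid. At the start it sits in the holder with its lid towards the mouth, its middle 16 mm from the holder's middle towards the mouth, the lid 6 mm inside the rim
- box_mid (a point): middle of the knock box: round open-topped steel bin fixed to the worktop, 144 mm in outer diameter, 72 mm high, wall 3 mm, floor 4 mm thick; this point lies on its axis, 36 mm above the worktop. z up, x from the bar towards the wide open side
- bar_top (a point): top of the rubber-sleeved knock bar, half-way along it: a rigid round bar 16 mm in diameter, 128 mm long, across the knock box along the box's y, 24 mm from the middle towards the box's -x; its top is 88 mm above the worktop, 16 mm above the bin's rim. On its +x side the opening is 85 mm wide, for the capsule to fall through. Axes as the box's
- knock_bar: the same knock bar; the origin lies on its axis, half-way along it, 80 mm above the worktop. Axes as the box's
- mat_top (a point): middle of the upper face of the draining mat: grey ribbed mat fixed to the worktop, 210 mm (x) x 160 mm (y), 4 mm thick. z up
- mill: bystander, to be left alone: wooden pepper mill, 58 mm in diameter, 150 mm high; the origin is the centre of its foot
- jar_flour: bystander: glass jar with grey lid and white contents, 73 mm in diameter, 90 mm high; the origin is the centre of its foot
- jar_squat: bystander: squat glass jar with grey lid, 73 mm in diameter, 70 mm high; the origin is the centre of its foot
- spice_red: bystander: spice jar with red cap, 46 mm in diameter, 100 mm high; the origin is the centre of its foot
- spice_gold: bystander: spice jar with yellow cap, 46 mm in diameter, 106 mm high; the origin is the centre of its foot
- fresh_1: bystander: fresh blue capsule standing on its lid, 55 mm in diameter, 49 mm high; the origin is the centre of its foot
- fresh_2: bystander: fresh green capsule standing on its lid, like the blue one

How it is judged:
By the outcome, as a careful person would: the job done as asked, in the order asked, and still so for the second after the job is handed in, with the robot touching nothing.
It also fails if it takes over 51 s, if anything falls off the work surface, if the arm or the gripper's body presses on something with over 40 N, if the wrist force passes 120 N, or if a joint passes its speed limit or range.

## Robot

A 6-joint arm with a two-finger parallel gripper is mounted at the origin on a cart in front of the work surface, level with it; the furniture and walls round the work are solid. World frame = base frame: x ahead of the robot, y to its left, z up, the work surface at z = 0. Lengths are in m, angles in degrees, forces in N, time in s.
With the tool pointing down it reaches from about 0.375 to 0.9 m from the base axis. Payload 3.1 kg.
Tool frame: the origin (TCP) lies at the very end of the fingers, on their centre line; the grasp point (between the pads) lies 19 mm behind it; z points along the fingers, y is the line along which they close (so a half turn about z gives the same grasp; the last joint's range is limited). The gripper opens to 87 mm and grips with 3 to 60 N. Pads are 19 mm wide; open, the fingers measure 117 mm over their backs; the gripper's body (75 mm by 190 mm) begins 51 mm behind the grasp point.
Start: joints at [54.001, 30.224, 82.088, -0, 67.689, -10.227], TCP at [0.272, 0.563, 0.223] pointing down, gripper open.
Joint ranges: [-176.69, 176.69], [-43.24, 126.21], [12.49, 139.97], [-82, 262], [0, 151.66], [-163.58, 163.58]. Speed limits (degrees/s): [159.86, 159.86, 180, 180, 180, 180].

## Interface

Orientations are given as a 3x3 rotation matrix whose columns are the frame's x, y, z axes.
In Python, from rig import * gives the robot as it stands.
- The arm moves only by the tool jog_arm, never from a script. Its arguments are lists of equal length, an entry for each row: "delta_pos": the shift along the world's x, y, z in cm, a list of three; "turn": the turn about the world's z in degrees; "grip": the closure, from 0 (fully open) to 1 (shut). In form: {"delta_pos": [[x, y, z], ...], "turn": [turn, ...], "grip": [grip, ...]}. A call has 1 to 12 rows; each row is the pose to reach, as a shift and turn from the pose commanded when the call began; what a row does not reach only later rows make up. A row lasts 1/8 s, in which the tool goes at most 62.5 mm and 10.7 degrees, less where a joint would pass 70% of its speed; a pose out of reach is approached as far as the arm can. A call with a gripper value outside its range is refused whole. The fingers move at their own pace and stop on an object; the grip force is fixed at half the most. Time passes only in rows, so rows that repeat a pose let the fingers close. It gives the time, the measured TCP pose, the force, the opening and the grip force at its end, in the units of the state.
- read_state(): the state, without advancing time (a new reading comes with each control period).
- capture(name): name is "scene" or "top" or "wrist"; returns a dict with "color" (400x640x3 uint8, blue, green, red), "fovy" (degrees; the focal length in pixels is half the picture's height over the tangent of half this angle, whatever the lens; pixels are square), "cx", "cy" (the principal point, pixels), "k1" (the pictures are not rectified: a ray, as slopes to the right and down, at radius r is drawn at 1 + k1 r^2 times it, then the intrinsics apply), "camera_from_world" (4x4, takes a point from world to camera coordinates). Camera axes: x right, y up, looking along -z (the intrinsics and any distortion apply to the point x, -y, -z); pixel columns grow to the right and rows downward; lengths in m; the calibration is good to about 2 mm. A picture is of the moment at which its call begins. There is no depth.
- hand_in(): hands the job in; it is judged then, once.
The state is a dict: "time_s": time; "joint_positions": joint angles; "qvel": joint speeds; "tau": joint torques, N m; "position": TCP position; "tcp_rot": TCP orientation; "force": force on the tool from outside, world axes, zero at the start; "moment": the same for the moment, N m; "opening": opening from 0.0 (shut) to 1.0 (fully open); "grasp_force": force on a finger pad.
Only numpy, scipy, OpenCV 4.12 (cv2) and the standard library are available. Lean on these libraries where they do the work, as an engineer would, in place of code of your own. Each camera call takes 0.05 s, during which the arm holds its last target. There are 200 camera calls.

## Working session

There is one attempt and no reset: what is moved stays moved. The work goes in short steps, Python scripts to look and compute and a tool call to move; the robot and the scene stay as the last step left them, time stands still between calls to the robot, and variables do not carry over. Pictures are saved under pics/ and viewed, at most 10 in all, crops included, and the job is handed in when it is done.

Besides the shell and the picture viewer there is one more tool, called after "Request:" by a JSON object that holds its "api" and its "payload". jog_arm: Moves the arm, as the interface text tells. Its arguments: {"type":"object","properties":{"delta_pos":{"type":"array"},"turn":{"type":"array"},"grip":{"type":"array"}},"required":["delta_pos","turn","grip"]}

```bash
ls; mkdir -p pics; cat > h.py <<'E'
from rig import *
import numpy as np, cv2
def cam(n,f=None):
    c=capture(n)
    if f: cv2.imwrite('pics/'+f,c['color'])
    return c
def ray(c,u,v):
    h=c['color'].shape[0]; f=h/2/np.tan(np.radians(c['fovy']/2))
    d=np.array([(u-c['cx'])/f,(v-c['cy'])/f]); s=d.copy()
    for _ in range(30): s=d/(1+c['k1']*(s@s))
    T=np.array(c['camera_from_world']); R=T[:3,:3]; o=-R.T@T[:3,3]
    w=R.T@np.array([s[0],-s[1],-1]); return o,w/np.linalg.norm(w)
def onz(c,u,v,z):
    o,w=ray(c,u,v); return o+w*(z-o[2])/w[2]
def proj(c,p):
    T=np.array(c['camera_from_world']); q=T[:3,:3]@np.array(p)+T[:3,3]
    s=np.array([q[0],-q[1]])/-q[2]; f=c['color'].shape[0]/2/np.tan(np.radians(c['fovy']/2))
    s=s*(1+c['k1']*(s@s)); return s*f+[c['cx'],c['cy']]
def tri(*cuv):
    A=np.zeros((3,3));b=np.zeros(3)
    for c,u,v in cuv:
        o,w=ray(c,u,v);P=np.eye(3)-np.outer(w,w);A+=P;b+=P@o
    p=np.linalg.solve(A,b)
    return p,[float(np.linalg.norm((np.eye(3)-np.outer(w,w))@(p-o))) for o,w in [ray(*x) for x in cuv]]
E
python3 - <<'E'
from h import *
for n in("scene","top","wrist"):
    c=cam(n,n+'0.png'); o,w=ray(c,320,200); print(n,o.round(3),w.round(2),c['fovy'],c['k1'])
s=read_state(); print(s['time_s'],s['position'],s['tcp_rot'],s['opening'],s['force'])
E
```

```text
pics
scene [ 0.026 -0.428  0.853] [ 0.38  0.61 -0.69] 55.50779860607113 -0.08410600761150618
top [0.315 0.261 1.14 ] [ 0.13 -0.01 -0.99] 52.30327371737427 0.03409408996759423
wrist [0.211 0.593 0.383] [ 0.23 -0.11 -0.97] 62.37467881519481 0.01752883192579918
0.15 [0.27136528 0.56238966 0.22178708] [[-9.00537512e-01  4.34777169e-01 -1.00102071e-03]
 [ 4.34778213e-01  9.00536529e-01 -1.36565210e-03]
 [ 3.07701361e-04 -1.66504294e-03 -9.99998566e-01]] 0.9983192391086375 [ 0.40049504  0.76499596 -0.28580484]
```

View pics/top0.png

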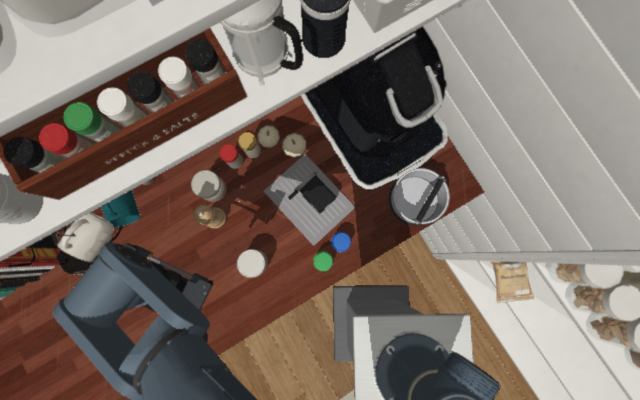

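View pics/scene0.png

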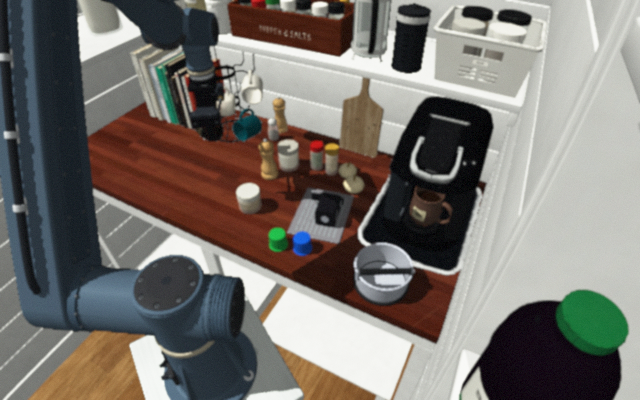

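```bash
python3 - <<'E'
from h import *
t=cam('top');s=cam('scene')
a=cv2.resize(t['color'][145:255,255:395],None,fx=4,fy=4,interpolation=cv2.INTER_CUBIC)[:, :400*2]
b=cv2.resize(s['color'][180:310,270:425],None,fx=4,fy=4,interpolation=cv2.INTER_CUBIC)
im=np.zeros((540+0,0,3),np.uint8)
cv2.imwrite('pics/a.png',a);cv2.imwrite('pics/b.png',b)
for n,p in dict(box=(420,195),blue=(341,242),green=(323,261),matL=(265,190),matT=(308,155),matR=(355,205),matB=(315,244),hold=(319,193),mill=(210,216),squat=(251,263),flour=(208,185),red=(231,155),gold=(249,145),f1=(268,135),f2=(294,145)).items(): print(n,onz(t,*p,0.0).round(3))
E
```

```text
box [ 0.48  -0.039  0.   ]
blue [0.35  0.188 0.   ]
green [0.298 0.239 0.   ]
matL [0.499 0.4   0.   ]
matT [0.599 0.278 0.   ]
matR [0.453 0.147 0.   ]
matB [0.345 0.261 0.   ]
hold [0.489 0.248 0.   ]
mill [0.427 0.553 0.   ]
squat [0.296 0.438 0.   ]
flour [ 0.515  0.56  -0.   ]
red [0.601 0.497 0.   ]
gold [0.63  0.446 0.   ]
f1 [0.659 0.392 0.   ]
f2 [0.629 0.318 0.   ]
```

View pics/a.png

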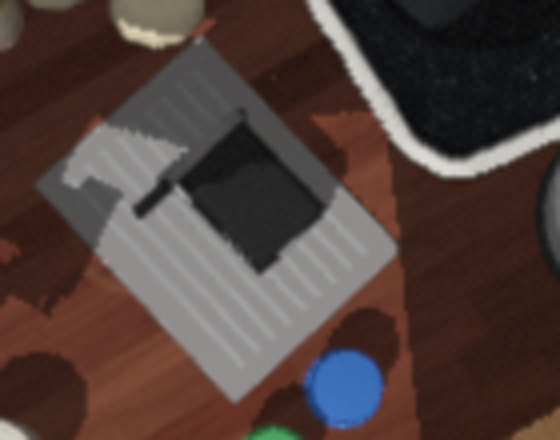

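View pics/b.png

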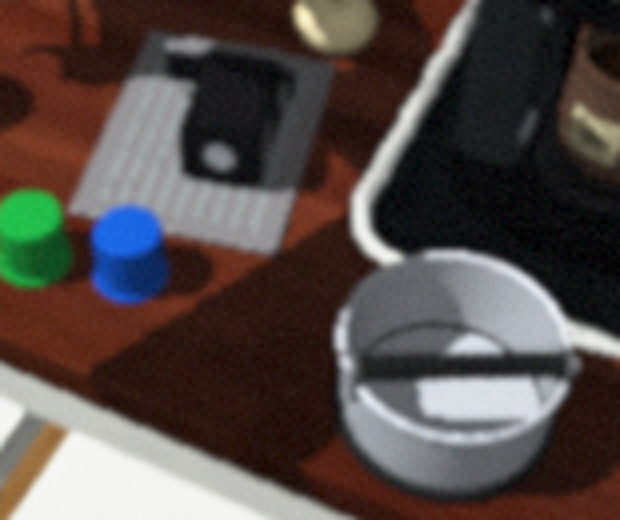

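```bash
python3 - <<'E'
from h import *
t=cam('top');s=cam('scene');out=[]
for c,(x0,y0,x1,y1) in((t,(283,165,345,220)),(s,(305,185,352,230))):
    g=c['color'].max(2)[y0:y1,x0:x1]; g=cv2.resize(g,None,fx=8,fy=8,interpolation=cv2.INTER_CUBIC)
    m=((g<62)*255).astype(np.uint8); m=cv2.morphologyEx(m,cv2.MORPH_OPEN,np.ones((5,5)))
    k=max(cv2.findContours(m,cv2.RETR_EXTERNAL,cv2.CHAIN_APPROX_NONE)[0],key=cv2.contourArea)
    p=cv2.approxPolyDP(k,12,True)[:,0]; print((p/8+[x0,y0]-.44).round(1).tolist())
    d=cv2.cvtColor(g*2,cv2.COLOR_GRAY2BGR); cv2.drawContours(d,[k],-1,(0,0,255),1)
    for q in p: cv2.circle(d,tuple(map(int,q)),4,(0,255,0),-1)
    out.append(cv2.copyMakeBorder(d,0,440-d.shape[0],0,0,cv2.BORDER_CONSTANT))
im=np.hstack(out); im=cv2.resize(im,None,fx=795/im.shape[1],fy=795/im.shape[1]); cv2.imwrite('pics/m.png',im)
E
```

```text
[[314.6, 171.6], [314.3, 174.8], [298.8, 189.9], [319.8, 212.3], [335.8, 195.6]]
[[304.6, 184.6], [304.6, 194.8], [307.3, 193.2], [306.6, 189.1], [308.7, 187.6], [324.9, 190.1], [319.4, 193.7], [310.2, 194.1], [311.2, 197.9], [318.8, 200.9], [315.2, 212.3], [316.1, 222.4], [335.2, 225.7], [344.2, 201.3], [342.7, 195.4], [350.3, 195.8], [351.4, 193.7], [347.1, 192.2], [342.2, 184.6]]
```

View pics/m.png

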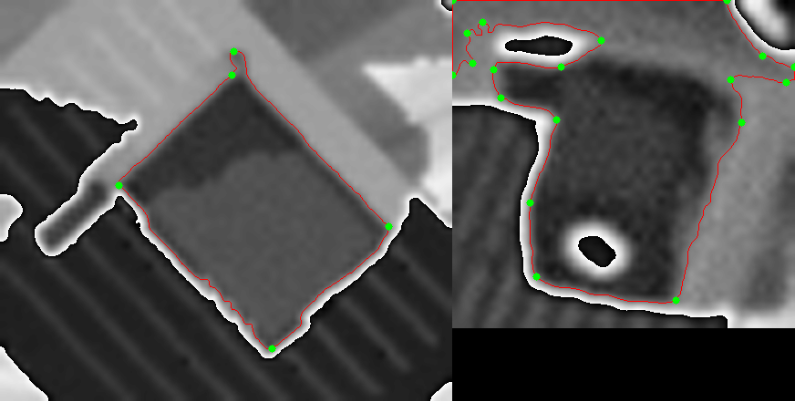

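```bash
python3 - <<'E'
from h import *
t=cam('top');s=cam('scene')
P=[onz(t,*p,.066) for p in((313.8,174.8),(298.8,189.9),(319.8,212.3),(335.8,195.6))]
print('top z66',np.round(P,4).tolist(),[round(float(np.linalg.norm(P[i]-P[i-1])),4) for i in range(4)])
print('base low z4',[onz(t,*p,.004).round(4) for p in((319.8,212.3),(335.8,195.6))],[onz(s,*p,.004).round(4) for p in((316.1,222.4),(335.2,225.7))])
print('tri topL',tri((t,319.8,212.3),(s,315.2,212.3)), 'lowL',tri((t,319.8,212.3),(s,316.1,222.4)),'mouthtab',tri((t,298.8,189.9),(s,319,200.9)))
for z in(.066,.004): print('scene TL',onz(s,315.2,212.3,z).round(4))
print('tab tip',onz(t,288.2,196.3,.05).round(4),onz(t,289.9,198.6,.02).round(4))
w=s; 
# box: rim & bar
g=t['color']; 
c=g[150:240,370:470]; cv2.imwrite('pics/box.png',np.vstack([cv2.resize(c,(0,0),fx=3.3,fy=3.3,interpolation=2),cv2.resize(s['color'][235:310,345:425],(330,300),interpolation=2)]))
E
```

```text
top z66 [[0.5282, 0.2621, 0.066], [0.4877, 0.3025, 0.066], [0.4269, 0.2473, 0.066], [0.4711, 0.2041, 0.066]] [0.0814, 0.0573, 0.0821, 0.0619]
base low z4 [array([0.4334, 0.2465, 0.004 ]), array([0.4802, 0.2007, 0.004 ])] [array([0.4361, 0.249 , 0.004 ]), array([0.4773, 0.2061, 0.004 ])]
tri topL (array([0.42994835, 0.24638077, 0.05306246]), [0.0018579673087545155, 0.001857967308754446]) lowL (array([0.43363766, 0.24628712, 0.00765839]), [0.0006944257110347058, 0.0006944257110348091]) mouthtab (array([0.48960621, 0.30650556, 0.02205896]), [0.005566746939886978, 0.005566746939886926])
scene TL [0.4252 0.2349 0.066 ]
scene TL [0.4566 0.2871 0.004 ]
tab tip [0.4731 0.3319 0.05  ] [0.4709 0.3291 0.02  ]
```

View pics/box.png

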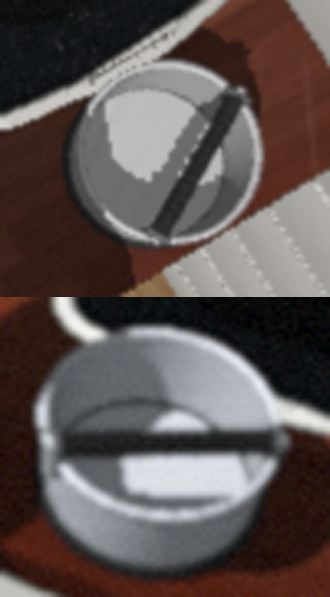

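Request:
{"api": "jog_arm", "payload": {"delta_pos": [[3,-5,0],[6,-10,0],[9,-15,0],[12,-20,0],[15,-25,0],[17,-28,0],[18.5,-30.5,0],[19.7,-32.2,0],[19.7,-32.2,0],[19.7,-32.2,-2],[19.7,-32.2,-4],[19.7,-32.2,-4]], "turn": [-10,-20,-30,-40,-50,-60,-70,-80,-90,-100,-109,-109], "grip": [0,0,0,0,0,0,0,0,0,0,0,0]}}

```text
time_s: 1.95
position: [0.4676, 0.2404, 0.1814]
tcp_rot: [[0.703, 0.711, -0.003], [0.711, -0.703, -0.001], [-0.003, -0.002, -1.0]]
force: [0.9, -1.1, 0.3]
opening: 0.997
grasp_force: 0.0
```

```bash
python3 - <<'E'
from h import *
c=cam('wrist','w1.png');s=read_state();print(s['time_s'],s['position'],s['tcp_rot'],s['joint_positions'])
for z in(.066,.035):
  m=np.array([.486,.2575,z]);h=np.array([.7071,.7071,0]);y=np.array([-.7071,.7071,0])
  print([proj(c,m+a*h+b*y).round(0).tolist() for a,b in((-.046,.031),(-.046,-.031),(.046,-.031),(.046,.031),(.046,.066),(-.024,0))])
t=cam('top'); a,b=onz(t,442.7,178.2,.08),onz(t,418.5,221.2,.08); print('bar',a,b,(a+b)/2,np.linalg.norm(a-b))
s=cam('scene'); a,b=onz(s,345+62*80/330,235+(445-300)/4,.08),onz(s,345+283*80/330,235+(441-300)/4,.08); print('barS',a,b,(a+b)/2,np.linalg.norm(a-b))
E
```

```text
2.0 [0.46848169 0.24075074 0.18234525] [[ 7.02340353e-01  7.11840450e-01 -1.09605554e-03]
 [ 7.11840606e-01 -7.02340983e-01 -3.09206218e-04]
 [-9.89910220e-04 -5.63048838e-04 -9.99999352e-01]] [ 1.50333568e+01  2.58682944e+01  9.85387788e+01 -9.94192791e-04
  5.56581721e+01  5.96490355e+01]
[[285.0, 219.0], [356.0, 220.0], [360.0, 111.0], [283.0, 110.0], [240.0, 110.0], [321.0, 195.0]]
[[289.0, 209.0], [353.0, 210.0], [356.0, 111.0], [287.0, 111.0], [248.0, 111.0], [321.0, 187.0]]
bar [ 0.51241053 -0.07992999  0.08      ] [ 0.39885355 -0.01047986  0.08      ] [ 0.45563204 -0.04520492  0.08      ] 0.1331108948058706
barS [ 0.40313311 -0.0099182   0.08      ] [ 0.51633058 -0.08039583  0.08      ] [ 0.45973184 -0.04515702  0.08      ] 0.1333445282594744
```

View pics/w1.png

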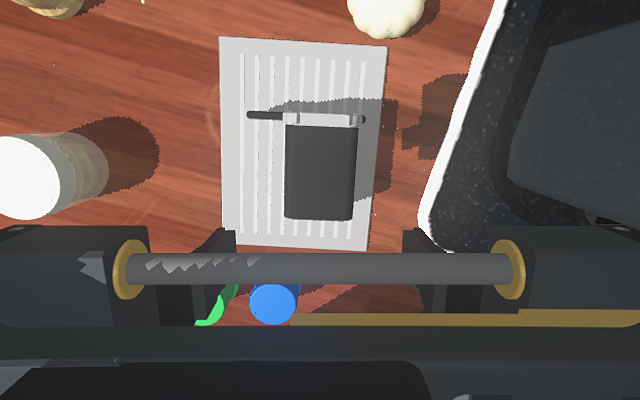

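Request:
{"api": "jog_arm", "payload": {"delta_pos": [[0,0,-5],[0,0,-10],[0,0,-14],[0,0,-16],[0,0,-16.7],[0,0,-16.7],[0,0,-16.7],[0,0,-16.7],[0,0,-16.7],[0,0,-16.7],[0,0,-16.7],[0,0,-16.7]], "turn": [0,0,0,0,0,0,0,0,0,0,0,0], "grip": [0,0,0,0,0,0.5,1,1,1,1,1,1]}}

```text
time_s: 3.6
position: [0.4692, 0.241, 0.0165]
tcp_rot: [[0.704, 0.71, 0.001], [0.71, -0.704, 0.001], [0.001, 0.001, -1.0]]
force: [-0.6, -0.7, 6.7]
opening: 0.712
grasp_force: 29.8
```

Request:
{"api": "jog_arm", "payload": {"delta_pos": [[0,0,1],[0,0,3],[0,0,6],[0,0,9],[0,0,12],[0,0,13],[0,0,13],[0,0,13]], "turn": [0,0,0,0,0,0,0,0], "grip": [1,1,1,1,1,1,1,1]}}

```text
time_s: 4.6
position: [0.4676, 0.2405, 0.1443]
tcp_rot: [[0.704, 0.71, -0.003], [0.71, -0.704, -0.001], [-0.003, -0.001, -1.0]]
force: [0.3, 0.7, -2.6]
opening: 0.714
grasp_force: 29.8
```

```bash
python3 - <<'E'
from h import *
s=cam('scene');w=cam('wrist');p=read_state()['position'];u,v=map(int,proj(s,p));print(u,v,p,read_state()['time_s'])
a=cv2.resize(s['color'][v-75:v+75,u-75:u+75],(395,395),interpolation=2);b=cv2.resize(w['color'],(395,247));b=cv2.copyMakeBorder(b,0,148,0,0,0)
cv2.imwrite('pics/l1.png',np.hstack([a,b]))
E
```

```text
326 185 [0.46779046 0.24053727 0.14427263] 4.7
```

View pics/l1.png

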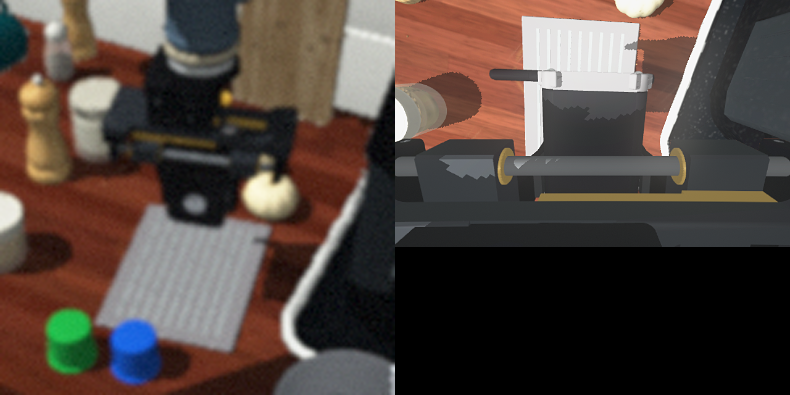

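Request:
{"api": "jog_arm", "payload": {"delta_pos": [[-0.1,-3.5,0],[-0.2,-7,0],[-0.3,-10.5,0],[-0.4,-14,0],[-0.5,-17,0],[-0.5,-17.8,0],[-0.5,-17.8,-2],[-0.5,-17.8,-4.2],[-0.5,-17.8,-5.2],[-0.5,-17.8,-5.2]], "turn": [10,20,30,40,50,50,50,50,50,50], "grip": [1,1,1,1,1,1,1,1,1,1]}}

```text
time_s: 5.95
position: [0.4633, 0.0633, 0.0929]
tcp_rot: [[-0.091, 0.996, -0.002], [0.996, 0.091, 0.0], [0.001, -0.002, -1.0]]
force: [0.5, 0.3, -2.5]
opening: 0.713
grasp_force: 29.8
```

```bash
python3 - <<'E'
from h import *
s=read_state();print(s['time_s'],s['position'],s['tcp_rot'][0],s['joint_positions'],s['force'])
c=cam('wrist');s=cam('scene')
p=read_state()['position']; v,u=[int(x) for x in proj(s,p)][::-1]
a=cv2.resize(s['color'][v-65:v+85,u-75:u+75],(395,395),interpolation=2);b=cv2.resize(c['color'],(395,247));b=cv2.copyMakeBorder(b,0,148,0,0,0)
cv2.imwrite('pics/l2.png',np.hstack([a,b]))
E
```

```text
5.95 [0.46328123 0.06329401 0.09286321] [-0.0906105   0.99588473 -0.00182785] [-5.95863803e+00  3.11424518e+01  1.10942721e+02  1.38527850e-02
  3.80210158e+01 -1.11683153e+01] [ 0.48581913  0.34510502 -2.49665674]
```

Request:
{"api": "jog_arm", "payload": {"delta_pos": [[0,0,-0.8],[0,0.2,-1.1],[0,0.4,-1.25],[-0.1,0.75,-1.5],[-0.1,0.9,-1.65]], "turn": [0,0,0,0,0], "grip": [1,1,1,1,1]}}

```text
time_s: 6.68
position: [0.4636, 0.0711, 0.079]
tcp_rot: [[-0.092, 0.996, 0.003], [0.996, 0.092, -0.002], [-0.002, 0.003, -1.0]]
force: [-2.4, -3.6, 15.1]
opening: 0.715
grasp_force: 30.0
```

Request:
{"api": "jog_arm", "payload": {"delta_pos": [[0,0.3,-0.25],[0,0.5,-0.5],[-0.1,0.7,-0.8],[-0.1,0.85,-1.1],[-0.1,0.95,-1.4],[-0.1,1.0,-1.6]], "turn": [0,0,0,0,0,0], "grip": [1,1,1,1,1,1]}}

```text
time_s: 7.42
position: [0.4627, 0.0825, 0.0629]
tcp_rot: [[-0.09, 0.996, 0.003], [0.996, 0.09, 0.001], [0.0, 0.003, -1.0]]
force: [-2.7, 4.3, 14.3]
opening: 0.711
grasp_force: 30.0
```

```bash
python3 - <<'E'
from h import *
c=cam('wrist');s=cam('scene');t=cam('top')
p=read_state()['position']; v,u=[int(x) for x in proj(s,p)][::-1]
a=cv2.resize(s['color'][v-55:v+65,u-60:u+60],(395,395),interpolation=2)
v,u=[int(x) for x in proj(t,p)][::-1];d=t['color'][v-40:v+40,u-64:u+64]
b=np.vstack([cv2.resize(c['color'],(395,247)),cv2.resize(d,(395,247),interpolation=2)]);a=cv2.copyMakeBorder(a,0,99,0,0,0)
cv2.imwrite('pics/l3.png',np.hstack([a,b]))
E
```

```text
(no output)
```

View pics/l3.png

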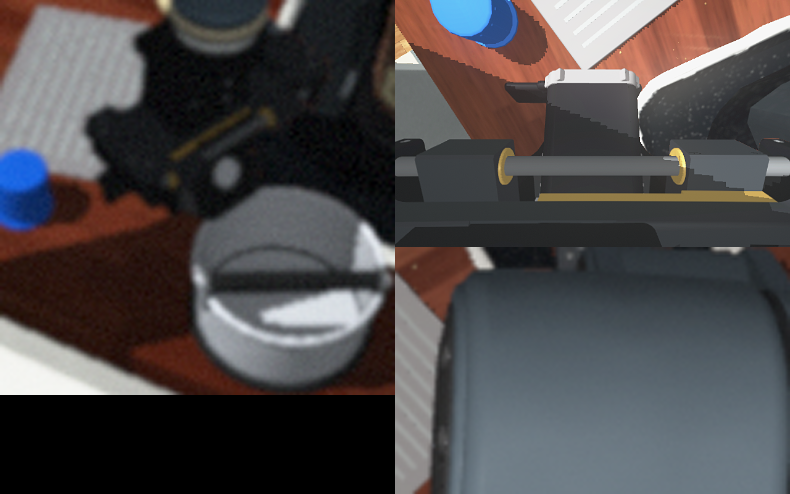

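```bash
cat >> h.py <<'E'
def pitch(c,rows,col,ph,p):
    u=np.array([np.cos(np.radians(ph)),np.sin(np.radians(ph)),0]);G=np.array(p)+[0,0,.019];out=[]
    for v,a in rows:
        th=np.radians(np.arange(-10,130,.5))
        q=[proj(c,G+(a*np.cos(x)+.031*np.sin(x))*u+np.array([0,0,-a*np.sin(x)+.031*np.cos(x)])) for x in th]
        i=np.argmin([abs(k[1]-v) for k in q]);out.append((float(np.degrees(th[i])),q[i].round(0).tolist()))
    return out
E
python3 - <<'E'
from h import *
c=cam('wrist');s=read_state();p=s['position'];print(p,s['force'],s['moment'],s['time_s'])
print(pitch(c,[(113,.07),(134,.061)],319,95.1,p)); G=np.array(p)+[0,0,.019]
g=c['color'].max(2)[60:230,318:322].mean(1).astype(int);print(g.tolist())
E
```

```text
[0.46266602 0.08253238 0.06277929] [-2.48458641  3.98550107 12.0922868 ] [ 0.12117889  0.31105472 -0.06903689] 7.625
[(-1.5000000000000002, [320.0, 113.0]), (2.5, [319.0, 134.0])]
[245, 245, 245, 245, 245, 245, 239, 232, 233, 231, 231, 231, 232, 232, 231, 232, 231, 232, 232, 232, 232, 232, 232, 232, 232, 231, 231, 231, 231, 231, 231, 231, 232, 232, 232, 231, 232, 232, 232, 232, 231, 232, 232, 233, 232, 214, 179, 141, 122, 114, 112, 120, 188, 244, 233, 231, 231, 231, 231, 231, 231, 231, 231, 231, 231, 231, 231, 231, 231, 231, 231, 231, 235, 235, 144, 71, 83, 85, 84, 84, 84, 84, 84, 83, 84, 83, 83, 83, 83, 82, 82, 82, 82, 82, 81, 81, 81, 81, 81, 81, 80, 80, 80, 80, 80, 80, 79, 79, 79, 78, 78, 78, 78, 78, 78, 78, 78, 78, 77, 77, 77, 76, 77, 76, 77, 76, 77, 76, 76, 76, 76, 76, 76, 76, 76, 76, 75, 51, 52, 52, 53, 53, 53, 52, 53, 53, 52, 53, 52, 52, 52, 53, 52, 52, 52, 52, 52, 52, 52, 52, 51, 51, 51, 51, 52, 51, 52, 53, 53, 53]
```

```bash
python3 - <<'E'
from h import *
c=cam('wrist');p=read_state()['position'];G=np.array(p)+[0,0,.019]
u=np.array([-.0889,.996,0]);l=np.array([-.996,-.0889,0])
for d in range(0,75,5):
    x=np.radians(d);f=lambda a,b:proj(c,G+(a*np.cos(x)+.031*np.sin(x))*u+np.array([0,0,-a*np.sin(x)+.031*np.cos(x)])+b*l)
    print(d,[f(a,b).round(0).tolist() for a in(.07,.061) for b in(.031,-.031)],proj(c,G+(.0665*np.cos(x))*u-np.array([0,0,.0665*np.sin(x)])+l*.066).round(0))
g=c['color'].max(2);print(g[120,220:420:2].tolist());print(g[150,220:420:2].tolist())
E
```

```text
0 [[224.0, 110.0], [415.0, 110.0], [226.0, 138.0], [413.0, 139.0]] [160. 119.]
5 [[228.0, 103.0], [411.0, 103.0], [229.0, 130.0], [409.0, 130.0]] [166. 120.]
10 [[233.0, 98.0], [406.0, 98.0], [233.0, 124.0], [405.0, 124.0]] [172. 121.]
15 [[237.0, 95.0], [402.0, 96.0], [237.0, 119.0], [402.0, 119.0]] [178. 124.]
20 [[241.0, 94.0], [398.0, 94.0], [240.0, 116.0], [398.0, 117.0]] [183. 127.]
25 [[244.0, 95.0], [394.0, 95.0], [243.0, 115.0], [395.0, 115.0]] [187. 131.]
30 [[247.0, 97.0], [390.0, 97.0], [246.0, 115.0], [392.0, 116.0]] [192. 136.]
35 [[251.0, 100.0], [387.0, 100.0], [249.0, 117.0], [389.0, 117.0]] [196. 142.]
40 [[253.0, 104.0], [384.0, 104.0], [252.0, 119.0], [386.0, 119.0]] [199. 147.]
45 [[256.0, 109.0], [381.0, 109.0], [254.0, 122.0], [383.0, 122.0]] [202. 154.]
50 [[258.0, 114.0], [379.0, 115.0], [257.0, 126.0], [381.0, 127.0]] [205. 160.]
55 [[261.0, 121.0], [377.0, 121.0], [259.0, 131.0], [379.0, 131.0]] [208. 167.]
60 [[263.0, 127.0], [375.0, 127.0], [261.0, 136.0], [377.0, 137.0]] [210. 174.]
65 [[264.0, 134.0], [373.0, 135.0], [262.0, 142.0], [375.0, 142.0]] [212
[... 300 characters left out ...]
31, 231, 231, 231, 231, 231, 231, 231, 231, 231, 231, 231, 231, 232, 231, 232, 232, 231, 231, 231, 232, 231, 231, 232, 232, 231, 231, 231, 231, 231, 236, 236, 236, 236, 230, 152, 162, 152, 221, 210, 197, 170, 147, 211, 210, 210, 205, 206, 204, 205, 210, 212, 215, 211, 204, 201, 194, 185]
[56, 55, 56, 57, 56, 57, 56, 57, 57, 57, 59, 58, 58, 60, 74, 77, 79, 80, 80, 77, 79, 79, 79, 79, 79, 79, 79, 80, 79, 80, 82, 80, 80, 81, 80, 81, 81, 81, 82, 81, 81, 82, 82, 82, 81, 82, 83, 82, 83, 83, 83, 83, 83, 83, 85, 83, 84, 84, 83, 83, 83, 84, 84, 85, 85, 85, 85, 85, 86, 86, 87, 87, 88, 88, 89, 90, 90, 91, 92, 92, 91, 89, 89, 88, 86, 84, 81, 82, 64, 255, 248, 247, 247, 247, 247, 247, 247, 247, 252, 208]
```

Request:
{"api": "jog_arm", "payload": {"delta_pos": [[0,0.1,-0.3],[0,0.1,-0.6],[0,0.1,-0.7]], "turn": [0,0,0], "grip": [1,1,1]}}

```text
time_s: 8.05
position: [0.4626, 0.0839, 0.0558]
tcp_rot: [[-0.09, 0.996, 0.003], [0.996, 0.09, 0.001], [0.001, 0.003, -1.0]]
force: [-2.4, 6.6, 14.0]
opening: 0.71
grasp_force: 30.0
```

Request:
{"api": "jog_arm", "payload": {"delta_pos": [[0,0.5,1],[0,2,4],[0,4,8],[0,8,9],[0,8,9]], "turn": [0,0,0,0,0], "grip": [1,1,1,1,1]}}

```text
time_s: 8.68
position: [0.4621, 0.165, 0.1454]
tcp_rot: [[-0.094, 0.996, 0.003], [0.996, 0.094, 0.001], [0.0, 0.003, -1.0]]
force: [-0.1, 0.0, -2.7]
opening: 0.709
grasp_force: 30.0
```

```bash
python3 - <<'E'
from h import *
c=cam('wrist');s=cam('scene');st=read_state();print(st['time_s'],st['position'],st['force'])
cv2.imwrite('pics/w4.png',c['color']);cv2.imwrite('pics/s4.png',s['color'])
g=c['color'].max(2);print(g[90:170,319].tolist());
for r in(125,130,135,140,150,160):print(r,g[r,160:440:3].tolist())
E
```

```text
8.775 [0.46105496 0.16297341 0.14404425] [-0.30896574 -0.58239361 -2.87542752]
[214, 213, 214, 213, 214, 213, 213, 213, 213, 213, 212, 215, 227, 234, 233, 233, 234, 232, 221, 212, 214, 213, 213, 213, 213, 209, 210, 209, 210, 210, 210, 210, 210, 210, 210, 210, 209, 209, 210, 209, 209, 213, 211, 163, 59, 73, 75, 75, 74, 73, 73, 74, 73, 74, 73, 73, 73, 72, 72, 71, 71, 72, 71, 70, 70, 69, 70, 70, 69, 69, 69, 69, 68, 68, 67, 69, 68, 68, 66, 67]
125 [88, 88, 92, 90, 91, 92, 84, 162, 197, 136, 133, 135, 120, 155, 243, 250, 250, 253, 227, 156, 150, 150, 149, 142, 152, 156, 153, 216, 214, 214, 202, 204, 218, 218, 216, 216, 223, 137, 136, 215, 210, 210, 209, 209, 209, 210, 210, 209, 210, 210, 209, 210, 209, 210, 209, 209, 210, 210, 209, 210, 209, 209, 209, 210, 210, 210, 210, 212, 216, 217, 184, 136, 157, 175, 153, 110, 213, 208, 208, 208, 208, 208, 208, 209, 207, 101, 83, 138, 133, 135, 133, 135, 135, 131]
130 [166, 108, 253, 247, 246, 246, 246, 246, 246, 247, 251, 170, 127, 176, 130, 123, 124, 116, 236, 252, 237, 160, 151, 150, 143, 149, 151, 157, 185, 217, 216, 212, 220, 217, 211, 168, 154,
[... 1240 characters left out ...]
, 66, 68, 63, 64, 63, 74, 73, 74, 74, 73, 72, 71, 72, 71, 71, 71, 71, 71, 72, 71, 71, 72, 72, 72, 71, 71, 71, 71, 71, 71, 71, 71, 71, 72, 73, 71, 72, 72, 72, 71, 71, 71, 71, 72, 72, 73, 72, 71, 70, 69, 66, 61, 63, 61, 160, 165, 175, 167, 176, 177, 174, 167, 175, 167, 148, 138, 135, 131, 138]
160 [246, 246, 246, 246, 246, 245, 245, 245, 245, 245, 255, 67, 72, 71, 71, 70, 70, 70, 68, 68, 67, 67, 66, 63, 62, 62, 61, 60, 60, 58, 71, 73, 74, 72, 72, 69, 69, 69, 69, 69, 69, 69, 69, 68, 69, 68, 68, 69, 69, 69, 68, 68, 69, 69, 69, 69, 69, 68, 69, 69, 68, 70, 68, 68, 68, 69, 69, 69, 69, 69, 70, 71, 70, 69, 68, 66, 62, 53, 154, 160, 161, 163, 174, 169, 177, 177, 173, 167, 167, 173, 161, 136, 133, 133]
```

Request:
{"api": "jog_arm", "payload": {"delta_pos": [[1,3,0],[1.5,4.3,-3],[1.5,4.3,-6],[1.5,4.3,-7.5],[1.5,4.3,-8.1],[1.5,4.3,-8.1]], "turn": [0,0,0,0,0,0], "grip": [1,1,1,1,1,1]}}

```text
time_s: 9.52
position: [0.4769, 0.2054, 0.063]
tcp_rot: [[-0.09, 0.996, -0.0], [0.996, 0.09, -0.0], [-0.0, -0.0, -1.0]]
force: [-0.3, -0.1, -3.2]
opening: 0.711
grasp_force: 30.0
```

Request:
{"api": "jog_arm", "payload": {"delta_pos": [[-0.05,0.5,-0.4],[-0.1,1,-0.7],[-0.1,1.3,-0.8]], "turn": [0,0,0], "grip": [1,1,1]}}

```text
time_s: 9.9
position: [0.4757, 0.2194, 0.0552]
tcp_rot: [[-0.092, 0.996, 0.0], [0.996, 0.092, 0.0], [0.0, 0.0, -1.0]]
force: [0.5, -0.4, -3.6]
opening: 0.712
grasp_force: 30.0
```

Request:
{"api": "jog_arm", "payload": {"delta_pos": [[0,0.2,-0.2],[0,0.5,-0.4],[0,0.8,-0.6]], "turn": [0,0,0], "grip": [1,1,1]}}

```text
time_s: 10.28
position: [0.4757, 0.227, 0.0489]
tcp_rot: [[-0.091, 0.996, 0.0], [0.996, 0.091, -0.0], [-0.0, 0.0, -1.0]]
force: [0.3, -0.5, -3.3]
opening: 0.709
grasp_force: 30.0
```

Request:
{"api": "jog_arm", "payload": {"delta_pos": [[0,0,-0.2],[0,0,-0.4],[0,0,-0.6]], "turn": [0,0,0], "grip": [1,1,1]}}

```text
time_s: 10.65
position: [0.4757, 0.2267, 0.0429]
tcp_rot: [[-0.091, 0.996, -0.0], [0.996, 0.091, -0.0], [-0.0, -0.0, -1.0]]
force: [-0.3, 0.3, -2.9]
opening: 0.711
grasp_force: 30.0
```

```bash
python3 - <<'E'
from h import *
c=cam('wrist');s=cam('scene');p=read_state()['position'];u,v=map(int,proj(s,p));print(u,v,read_state()['time_s'])
a=cv2.resize(s['color'][v-45:v+45,u-30:u+30],(400,600),interpolation=2)
b=cv2.resize(c['color'][60:260,140:480],(400,235),interpolation=2)
o=cv2.resize(cv2.imread('pics/s4.png')[v-75:v+17,u-35:u+65],(400,365),interpolation=2)
cv2.imwrite('pics/l5.png',np.hstack([a,np.vstack([b,o])]))
E
```

```text
331 212 10.75
```

View pics/l5.png

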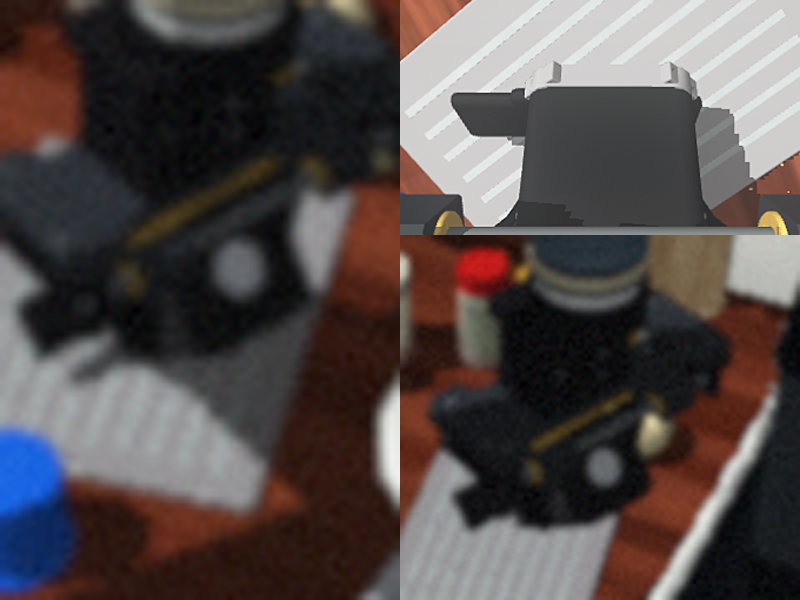

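```bash
cat >> h.py <<'E'
def edges(img,rows=(140,150,165,180,195,210)):
    g=cv2.GaussianBlur(img,(3,3),0).max(2).astype(int);o=[]
    for r in rows:
        d=np.abs(np.diff(g[r,200:440]));o.append((r,[(int(200+i),int(d[i])) for i in range(1,238) if d[i]>5 and d[i]>=d[i-1] and d[i]>d[i+1]]))
    return o
E
python3 - <<'E'
from h import *
c=cam('wrist');cv2.imwrite('pics/w5.png',c['color']);print(read_state()['force'])
for f in('w1','w4','w5'):
    im=cv2.imread(f'pics/{f}.png'); print(f,'col',[(int(i),int(x)) for i,x in enumerate(np.abs(np.diff(im.max(2)[:,325].astype(int)))) if x>25 and 90<i<235])
    for e in edges(im): print(e)
E
```

```text
[ 0.3629404  -0.31303672 -2.85360399]
w1 col [(99, 29), (100, 85), (112, 29), (113, 63), (125, 50), (126, 101), (219, 62), (220, 94)]
(140, [(220, 28), (239, 11), (243, 11), (253, 9), (257, 9), (268, 9), (271, 9), (284, 81), (357, 37), (377, 9), (394, 30), (401, 29)])
(150, [(220, 46), (222, 10), (239, 10), (243, 11), (253, 8), (257, 8), (268, 7), (271, 14), (284, 74), (356, 39), (376, 10), (392, 29), (402, 11), (404, 8), (410, 6), (418, 30)])
(165, [(220, 40), (239, 11), (243, 11), (253, 11), (257, 12), (267, 10), (271, 11), (281, 12), (284, 68), (355, 40), (374, 13), (392, 31), (433, 29)])
(180, [(221, 17), (239, 12), (242, 12), (253, 11), (257, 9), (267, 10), (271, 9), (283, 69), (354, 35), (373, 13), (390, 24), (427, 47)])
(195, [(221, 20), (239, 12), (242, 12), (253, 11), (256, 14), (267, 9), (270, 15), (283, 73), (353, 35), (369, 6), (371, 17), (374, 30), (422, 53), (435, 67)])
(210, [(221, 33), (239, 13), (242, 13), (253, 11), (256, 12), (266, 10), (270, 11), (280, 13), (283, 78), (352, 81), (369, 50), (372, 43), (418, 28), (430, 73), (437, 6)])
w4 col [(132, 47), (133, 103)]
(140, [(245, 78), (250, 49), (387, 32), (394, 7), (396, 21), (399, 8), (422, 7)])
(150, [(396, 47), (426, 7)])
(165, [(247, 7), (390, 47), (432, 10)])
(180, [(245, 14), (391, 50), (405, 7)])
(195, [(229, 32), (244, 12), (393, 13), (421, 32)])
(210, [(208, 27), (213, 12), (242, 48), (394, 108), (422, 49)])
w5 col [(132, 46), (133, 104)]
(140, [(233, 6), (245, 78), (250, 50), (388, 21), (392, 33), (406, 6)])
(150, [(396, 68), (402, 8), (432, 7)])
(165, [(390, 28), (423, 44)])
(180, [(204, 6), (234, 48), (242, 7), (245, 24), (391, 42), (428, 51)])
(195, [(213, 7), (223, 7), (244, 57), (393, 28), (407, 6), (432, 44)])
(210, [(203, 9), (231, 10), (242, 80), (394, 38), (436, 31)])
```

```bash
cat >> h.py <<'E'
from scipy.optimize import least_squares
def fit(c,obs,brow,ph,p,hw=.0303):
    a=np.radians(ph);u=np.array([np.cos(a),np.sin(a),0]);l=np.array([-u[1],u[0],0]);G=np.array(p)+[0,0,.019];Z=np.array([0,0,1.])
    P=lambda th,n,s,b:proj(c,G+s*(np.cos(th)*u-np.sin(th)*Z)+n*(np.sin(th)*u+np.cos(th)*Z)+b*l)
    def wid(th,n,r):
        s=np.linspace(-.03,.08,45);q=np.array([P(th,n,x,0)[1] for x in s]);o=np.argsort(q);x=np.interp(r,q[o],s[o]);return P(th,n,x,-hw)[0]-P(th,n,x,hw)[0],x
    f=lambda v:[wid(v[0],v[1],r)[0]-w for r,w in obs]
    r=least_squares(f,[.6,.031]);th,n=r.x;return np.degrees(th),n,wid(th,n,brow)[1],r.fun
E
python3 - <<'E'
from h import *
c=cam('wrist');p=read_state()['position']
print(fit(c,[(140,387.5-250),(165,390-247),(180,391-245),(195,393-244),(210,394-242)],133,95.1,p))
E
```

```text
(np.float64(38.93639364643941), np.float64(0.03199212107759408), np.float64(0.05223277394705262), array([ 0.16925273, -0.19664878, -0.10170064,  0.00488431,  0.1241032 ]))
```

Request:
{"api": "jog_arm", "payload": {"delta_pos": [[0,0,3],[0,-2,7],[-0.5,-7,7],[-1,-12,7],[-1.4,-15.1,6.5],[-1.4,-15.1,4],[-1.4,-15.1,3],[-1.4,-15.0,2.5],[-1.4,-14.9,2.2]], "turn": [0,0,0,0,0,0,0,0,0], "grip": [1,1,1,1,1,1,1,1,1]}}

```text
time_s: 11.98
position: [0.462, 0.0783, 0.0651]
tcp_rot: [[-0.092, 0.996, 0.0], [0.996, 0.092, -0.0], [-0.0, 0.0, -1.0]]
force: [1.8, 0.2, -2.7]
opening: 0.707
grasp_force: 30.0
```

Request:
{"api": "jog_arm", "payload": {"delta_pos": [[0,0.1,-0.3],[0,0.15,-0.5]], "turn": [0,0], "grip": [1,1]}}

```text
time_s: 12.22
position: [0.4619, 0.0797, 0.0602]
tcp_rot: [[-0.092, 0.996, 0.001], [0.996, 0.092, -0.0], [-0.0, 0.001, -1.0]]
force: [-0.5, 1.1, -1.2]
opening: 0.713
grasp_force: 30.0
```

```bash
cat >> h.py <<'E'
def look(f,ph=95.1):
    c=cam('wrist',f);im=c['color'];s=read_state();print(s['time_s'],np.round(s['position'],4),np.round(s['force'],1))
    print([(int(i),int(x)) for i,x in enumerate(np.abs(np.diff(im.max(2)[:,325].astype(int)))) if x>25 and 90<i<235])
    for e in edges(im,(165,180,195,210)):
        L=[x for x in e[1] if 236<x[0]<275];R=[x for x in e[1] if 365<x[0]<405];print(e[0],L,R)
    return c,s['position']
E
python3 -c "
from h import *
look('w6.png')"
```

```text
12.275 [0.4618 0.0797 0.0601] [ 0.9  0.4 -1.9]
[(98, 53), (99, 42), (107, 41), (108, 65), (114, 34), (132, 47), (133, 123)]
165 [(265, 7)] [(390, 92)]
180 [(245, 25)] [(391, 97), (398, 42)]
195 [(244, 20)] [(390, 6), (393, 77), (396, 43)]
210 [(242, 22)] [(369, 9), (394, 103), (400, 55)]
```

Request:
{"api": "jog_arm", "payload": {"delta_pos": [[0,-0.2,1.4],[0,-0.7,1.4],[0,-0.7,0.6],[0,-0.65,0.2],[0,-0.6,-0.2],[0,-0.55,-0.5]], "turn": [0,0,0,0,0,0], "grip": [1,1,1,1,1,1]}}

```text
time_s: 13.02
position: [0.4624, 0.0751, 0.0566]
tcp_rot: [[-0.089, 0.996, 0.003], [0.996, 0.089, 0.002], [0.002, 0.003, -1.0]]
force: [-1.6, 8.4, 18.6]
opening: 0.712
grasp_force: 30.0
```

```bash
python3 -c "
from h import *
look('w7.png')"
```

```text
13.075 [0.4624 0.0753 0.0562] [-1.   9.6 12.8]
[(91, 32), (96, 45), (97, 56), (115, 28), (131, 92), (132, 69)]
165 [] [(390, 94), (404, 54)]
180 [] [(388, 6), (391, 85), (399, 52)]
195 [(244, 21)] [(393, 98), (398, 63)]
210 [(241, 20)] [(395, 101), (404, 50)]
```

Request:
{"api": "jog_arm", "payload": {"delta_pos": [[0,0.5,2.5],[-1.8,0.5,3],[-3.6,-0.5,2.5],[-3.6,-0.5,1],[-3.6,-0.5,0.4],[-3.6,-0.5,0.1],[-3.6,-0.5,-0.2]], "turn": [0,10,20,20,20,20,20], "grip": [1,1,1,1,1,1,1]}}

```text
time_s: 13.95
position: [0.426, 0.0689, 0.053]
tcp_rot: [[-0.426, 0.905, 0.0], [0.905, 0.426, 0.0], [-0.0, 0.0, -1.0]]
force: [-0.1, 3.5, 5.8]
opening: 0.711
grasp_force: 30.0
```

```bash
python3 -c "
from h import *
look('w8.png')"
```

```text
14.0 [0.4259 0.0691 0.0529] [-0.4  2.3 -2.4]
[(115, 29), (126, 116), (132, 52)]
165 [] [(390, 52)]
180 [] [(391, 20)]
195 [(244, 17)] [(393, 20)]
210 [(241, 20)] [(395, 22)]
```

Request:
{"api": "jog_arm", "payload": {"delta_pos": [[0,0,-0.3],[0,0,-0.6]], "turn": [0,0], "grip": [1,1]}}

```text
time_s: 14.25
position: [0.4253, 0.0698, 0.0483]
tcp_rot: [[-0.426, 0.905, 0.001], [0.905, 0.426, 0.001], [0.0, 0.001, -1.0]]
force: [-2.9, 7.4, 13.5]
opening: 0.707
grasp_force: 30.0
```

```bash
python3 -c "
from h import *
look('w9.png')"
```

```text
14.3 [0.4252 0.0699 0.048 ] [-1.7  8.4  8.3]
[(116, 28), (117, 26), (125, 118), (132, 52)]
165 [] [(390, 59), (393, 6)]
180 [] [(390, 24)]
195 [(243, 20)] [(392, 21)]
210 [(241, 21)] [(395, 22)]
```

```bash
python3 - <<'E'
from h import *
c=cam('wrist');p=read_state()['position'];print(read_state()['force'])
for f in ('w5','w7','w9'):
    im=cv2.imread(f'pics/{f}.png');g=im.max(2).astype(int);R=[]
    for r in range(160,236,5):
        d=np.abs(np.diff(cv2.GaussianBlur(im,(3,3),0).max(2).astype(int)[r,376:404]));i=d.argmax();
        if d[i]>8: R.append((r,2*(376+i+.5-319.3)))
    print(f,[(r,w/2+319.3) for r,w in R][::3],fit(c,R,132.5,115.2,p)[:3]);print(g[105:136,300:340:19].T.tolist())
E
```

```text
[-2.59675626  7.02068777  8.54715032]
w5 [(160, np.float64(392.5)), (175, np.float64(391.5)), (190, np.float64(392.5)), (205, np.float64(394.5)), (220, np.float64(395.5)), (235, np.float64(401.5))] (np.float64(40.10441670118052), np.float64(0.032313263690675435), np.float64(0.05225749923891503))
[[187, 210, 210, 211, 210, 210, 211, 211, 211, 210, 210, 211, 210, 209, 210, 210, 210, 210, 210, 210, 209, 209, 210, 209, 210, 210, 212, 210, 163, 60, 73], [210, 211, 211, 211, 211, 210, 210, 212, 225, 228, 209, 210, 210, 211, 210, 210, 210, 210, 211, 210, 210, 209, 209, 209, 209, 210, 213, 210, 163, 60, 72], [233, 231, 219, 211, 210, 210, 210, 210, 211, 210, 210, 210, 210, 210, 210, 210, 210, 210, 210, 210, 210, 210, 209, 210, 209, 210, 213, 210, 163, 60, 73]]
w7 [(160, np.float64(392.5)), (175, np.float64(390.5)), (190, np.float64(392.5)), (205, np.float64(394.5)), (220, np.float64(396.5)), (235, np.float64(400.5))] (np.float64(43.284226901944564), np.float64(0.033460657095547935), np.float64(0.05183234578379844))
[[178, 178, 179, 178, 178, 181, 183, 185, 186, 187, 194, 219, 232, 225, 225, 
[... 406 characters left out ...]
(391.5)), (175, np.float64(389.5)), (190, np.float64(392.5)), (205, np.float64(394.5)), (220, np.float64(397.5)), (235, np.float64(401.5))] (np.float64(39.31718885821809), np.float64(0.03304266993825817), np.float64(0.05163036081449733))
[[194, 195, 195, 194, 194, 192, 193, 193, 192, 192, 191, 196, 182, 129, 125, 127, 127, 127, 126, 126, 127, 126, 127, 126, 127, 128, 127, 102, 48, 55, 56], [181, 180, 179, 180, 179, 179, 179, 180, 182, 181, 181, 183, 216, 245, 235, 235, 235, 241, 230, 115, 125, 127, 127, 127, 128, 128, 127, 103, 51, 57, 59], [168, 169, 169, 169, 170, 169, 167, 168, 169, 169, 166, 170, 209, 243, 233, 232, 232, 232, 232, 232, 232, 232, 232, 232, 233, 235, 237, 191, 58, 74, 78]]
```

```bash
cat >> h.py <<'E'
def disc(ph,img=None,p=None,win=9):
    s=cam('scene') if img is None else dict(capture('scene'),color=img)
    p=read_state()['position'] if p is None else p
    a=np.radians(ph);u=np.array([np.cos(a),np.sin(a),0]);l=np.array([-u[1],u[0],0]);G=np.array(p)+[0,0,.019]
    e=proj(s,G-.02*u+[0,0,.02]);x0,y0=int(e[0])-win,int(e[1])-win
    g=s['color'].min(2)[y0:y0+2*win,x0:x0+2*win].astype(float)
    n,lab,st,ce=cv2.connectedComponentsWithStats((g>70).astype(np.uint8))
    for i in range(1,n):
        m=lab==i;w=np.where(m,g-40,0);yy,xx=np.mgrid[:g.shape[0],:g.shape[1]];U=(w*xx).sum()/w.sum()+x0;V=(w*yy).sum()/w.sum()+y0
        o,d=ray(s,U,V);q=o+d*(((G-o)@l)/(d@l))-G;S,Z=q@u,q[2]
        print('disc',st[i].tolist(),round(U,1),round(V,1),'s,z mm',round(S*1e3,1),round(Z*1e3,1),'ang',round(float(np.degrees(np.arctan2(Z,-S))),1),'r',round(float(np.hypot(S,Z))*1e3,1))
E
python3 - <<'E'
from h import *
disc(95.1,cv2.imread('pics/s4.png'),[.46105,.16297,.14404])
print('now');disc(115.2)
E
```

```text
disc [7, 4, 8, 9, 54] 346.4 195.1 s,z mm -22.7 25.7 ang 48.6 r 34.3
now
disc [15, 0, 3, 4, 8] 362.5 239.4 s,z mm -37.2 64.1 ang 59.9 r 74.2
disc [6, 3, 3, 4, 8] 353.2 242.7 s,z mm -12.5 35.7 ang 70.7 r 37.8
disc [16, 14, 2, 4, 6] 362.7 253.9 s,z mm -42.1 9.5 ang 12.7 r 43.2
```

```bash
python3 - <<'E'
from h import *
s=cam('scene');p=np.array(read_state()['position']);print(read_state()['time_s'],read_state()['force'])
e=proj(s,p+[0,0,.019]);print(e)
g=s['color'].min(2);x,y=map(int,e);print(x-6,y-16)
print(g[y-16:y+12,x-6:x+26])
E
```

```text
14.5 [-2.006681    7.73709566  7.50955467]
[348.27190188 249.50776134]
342 233
[[ 11  12  16  18   7   8  19  11  14  17   9  15   8   1   5  14  20  18
   28  46  61  47  46  40  25  22  22  18  17  20   9  15]
 [  3   9   7  14  13  14  15  15  10  15  14   9   8  12  19  27  19  19
   26  44  48  42  44  34  21  18  19  15  14  18  14  11]
 [  4  15  15  10   9  11  13  13  12   9  15  11   8   8  16  23  19  22
   28  42  48  43  34  27  23  16  18  12  11  18  15  14]
 [  9   5   8   5  11  17  15   6  11   8   8  16  19  21  17  20  28  27
   38  47  42  39  28  15  12  11  13  14  18  18   9  17]
 [ 13  10   8   8   7  16  18  13  15   9  15  18  14  19  18  21  23  27
   44  49  62  55  32  13  10   9  17   8  14  17  16  14]
 [ 14   5  12  14  13  15   5  13  15  17  10  18  18  24  23  21  31  42
   46  72  97 103  66  19   8  14   7  14  17   7  14  17]
 [ 13   7  14  15   8  13  18  12  11  11  14  28  38  37  31  34  37  42
   40  79 124 148 111  64  25  12   9   8  15  14   9  10]
 [ 13  11  11  16  17   3  15  14   9  22  33  48  67  57  47  37  46  41
   40  58 116 14
[... 2003 characters left out ...]
4  98 103  97  99  96 100 102  99]
 [ 52  49  43  43  33  33  32  34  25  20  18  18  16   6  14  14  23  45
   63  83  91  88  91  91  96  95  99  99  99  97  98 102]
 [ 42  38  38  31  28  31  36  33  28  22  14   7  12  11  12  23  34  57
   78  82  92  90  95  93  93  90  96  98  95  97  97  98]
 [ 37  37  28  28  24  25  33  28  26  23  21  14  16  11  18  30  51  72
   84  90  88  88  89  92  95  94  98  95  97  97  98  97]
 [ 28  27  21  15  13  28  31  32  31  27  26  15  17  26  38  48  62  78
   88  89  91  91  96  93  98  92  98  97  95  98  97  93]
 [ 23  19  17  17  18  25  25  26  29  27  20  19  32  49  59  68  76  83
   89  89  87  90  92  98  95  97  98  98  96  95  92  89]]
```

Request:
{"api": "jog_arm", "payload": {"delta_pos": [[-0.2,0.45,-0.1],[-0.42,0.9,-0.2],[-0.63,1.36,-0.2],[-0.85,1.8,-0.2]], "turn": [0,0,0,0], "grip": [1,1,1,1]}}

```text
time_s: 15.0
position: [0.417, 0.0871, 0.0449]
tcp_rot: [[-0.426, 0.905, -0.0], [0.905, 0.426, -0.0], [0.0, -0.0, -1.0]]
force: [-0.2, -1.1, -2.7]
opening: 0.709
grasp_force: 30.0
```

```bash
python3 -c "
from h import *
look('w10.png',115);disc(115.2,win=12)"
```

```text
15.05 [0.4164 0.0875 0.0449] [ 0.1  1.  -2.8]
[(114, 32), (115, 56), (117, 42), (131, 51), (132, 123)]
165 [] [(390, 62), (393, 6)]
180 [] [(390, 23), (403, 22)]
195 [(243, 19)] [(369, 6), (392, 17)]
210 [(241, 19)] [(395, 18)]
disc [21, 0, 3, 9, 22] 358.4 235.9 s,z mm -44.7 73.6 ang 58.7 r 86.1
disc [9, 5, 4, 5, 10] 346.4 240.0 s,z mm -12.1 37.6 ang 72.1 r 39.5
disc [14, 10, 1, 2, 2] 350.0 243.5 s,z mm -23.2 30.6 ang 52.8 r 38.4
disc [21, 19, 3, 5, 11] 358.3 254.5 s,z mm -49.5 2.6 ang 3.0 r 49.6
```

Request:
{"api": "jog_arm", "payload": {"delta_pos": [[-0.1,0.2,-0.3],[-0.2,0.4,-0.6]], "turn": [0,0], "grip": [1,1]}}

```text
time_s: 15.35
position: [0.4153, 0.0908, 0.0388]
tcp_rot: [[-0.426, 0.905, 0.0], [0.905, 0.426, -0.0], [-0.0, 0.0, -1.0]]
force: [-0.0, 0.1, -3.4]
opening: 0.706
grasp_force: 30.0
```

Request:
{"api": "jog_arm", "payload": {"delta_pos": [[-0.1,0.2,-0.3],[-0.2,0.4,-0.5]], "turn": [0,0], "grip": [1,1]}}

```text
time_s: 15.6
position: [0.4143, 0.0932, 0.0356]
tcp_rot: [[-0.43, 0.903, 0.003], [0.903, 0.43, -0.003], [-0.004, 0.001, -1.0]]
force: [-2.4, -17.6, 36.5]
opening: 0.713
grasp_force: 30.0
```

Request:
{"api": "jog_arm", "payload": {"delta_pos": [[0,0,4],[1.2,-2.4,4],[1.2,-2.4,2],[1.2,-2.4,1.5],[1.2,-2.3,1.2],[1.2,-2.3,1.0],[1.2,-2.3,0.9]], "turn": [0,0,0,0,0,0,0], "grip": [1,1,1,1,1,1,1]}}

```text
time_s: 16.48
position: [0.424, 0.073, 0.044]
tcp_rot: [[-0.427, 0.904, -0.001], [0.904, 0.427, 0.001], [0.001, -0.0, -1.0]]
force: [-3.4, 6.7, 13.7]
opening: 0.711
grasp_force: 30.0
```

Request:
{"api": "jog_arm", "payload": {"delta_pos": [[0,0.5,3],[1,4,7],[3,8,10],[3.7,9,10],[3.7,9,10]], "turn": [0,0,-10,-20,-20], "grip": [1,1,1,1,1]}}

```text
time_s: 17.1
position: [0.4623, 0.1627, 0.1435]
tcp_rot: [[-0.096, 0.995, 0.001], [0.995, 0.096, -0.0], [-0.0, 0.001, -1.0]]
force: [-0.5, 0.0, -3.5]
opening: 0.714
grasp_force: 30.0
```

```bash
python3 -c "
from h import *
c,p=look('w11.png');disc(95.2,win=14);cv2.imwrite('pics/s11.png',cam('scene')['color'])
g=c['color'].max(2);print(g[100:140,300:340:13].T.tolist())"
```

```text
17.15 [0.4611 0.162  0.1428] [-0.5 -0.7 -3.5]
[(117, 27), (132, 138)]
165 [] [(390, 50)]
180 [] [(390, 45), (400, 19), (403, 21)]
195 [(241, 16), (244, 23)] [(392, 13)]
210 [(237, 6), (241, 45)] [(395, 108)]
disc [26, 1, 2, 9, 17] 357.6 186.4 s,z mm -59.5 84.2 ang 54.8 r 103.1
disc [11, 7, 8, 8, 44] 345.6 192.9 s,z mm -18.1 32.9 ang 61.2 r 37.5
disc [7, 22, 14, 6, 49] 345.9 207.4 s,z mm -22.3 -15.9 ang -35.5 r 27.4
[[213, 214, 214, 214, 214, 214, 214, 214, 214, 213, 213, 213, 213, 215, 229, 237, 237, 233, 206, 200, 201, 201, 201, 201, 200, 201, 200, 201, 200, 200, 201, 208, 194, 56, 72, 76, 75, 75, 74, 74], [214, 214, 213, 215, 227, 235, 234, 234, 235, 234, 222, 213, 213, 214, 214, 213, 214, 212, 202, 201, 201, 201, 200, 200, 200, 201, 200, 200, 200, 200, 202, 208, 195, 57, 72, 75, 74, 76, 75, 74], [222, 213, 213, 214, 214, 214, 214, 214, 213, 213, 214, 214, 214, 213, 206, 208, 236, 231, 206, 199, 201, 201, 200, 201, 201, 200, 201, 201, 200, 200, 201, 207, 194, 57, 71, 76, 74, 75, 74, 74], [214, 214, 214, 214, 203, 206, 234, 232, 231, 232, 231, 221, 212, 212, 212, 213, 213, 210, 203, 200, 201, 202, 201, 201, 201, 200, 201, 201, 200, 200, 201, 208, 194, 57, 71, 75, 74, 74, 74, 74]]
```

```bash
cat >> h.py <<'E'
def solve(c,p,ph,disc_sz,brow,frow,redges,aB=.058,aF=.070,hw=.0300,verbose=1):
    a=np.radians(ph);u=np.array([np.cos(a),np.sin(a),0]);l=np.array([-u[1],u[0],0]);G=np.array(p)+[0,0,.019];Z=np.array([0,0,1.])
    def W(v,s,n,b=0):
        th,ds,dz=v;return G+(ds+s*np.cos(th)+n*np.sin(th))*u+(dz-s*np.sin(th)+n*np.cos(th))*Z+b*l
    def f(v):
        D=W(v,-.022,0)-G;r=[(D@u-disc_sz[0])*400,(D[2]-disc_sz[1])*400,(proj(c,W(v,aB,.031))[1]-brow)/1.5,(proj(c,W(v,aF,.031))[1]-frow)/2]
        for row,x in redges:
            s=np.linspace(-.03,.07,40);q=np.array([proj(c,W(v,k,.031,-hw)) for k in s]);o=np.argsort(q[:,1]);r.append((np.interp(row,q[o,1],q[o,0])-x)/1.5)
        return r
    r=least_squares(f,[.8,0,0.]);print('theta',np.degrees(r.x[0]).round(1),'slide mm',(r.x[1:]*1e3).round(1),'res',np.round(r.fun,1));return r.x
E
python3 - <<'E'
from h import *
c=cam('wrist');p=read_state()['position']
for d,b,f,e in (((-.0227,.0257),133,113.5,[(165,390),(195,393),(210,394.5)]),((-.0181,.0329),132.5,117.5,[(165,390),(195,392.5),(210,395)])):
    solve(c,p,95.2,d,b,f,e)
    solve(c,p,95.2,d,b,f,e,aB=.059,aF=.069)
E
```

```text
theta 42.7 slide mm [-3.2  8.1] res [ 1.3 -1.1  0.6 -0.   0.1  0.5  0.7]
theta 41.4 slide mm [-3.8  8.1] res [ 1.  -1.2 -0.1  0.9  0.3  0.6  0.7]
theta 49.7 slide mm [-1.  11.6] res [ 1.1 -1.8  1.1 -0.4 -0.3  1.2  1.1]
theta 48.7 slide mm [-1.7 11.8] res [ 0.8 -1.8  0.5  0.3 -0.2  1.2  1.1]
```

Request:
{"api": "jog_arm", "payload": {"delta_pos": [[1,1,-4],[1.5,1.6,-8],[1.5,1.6,-9.1],[1.4,2.6,-9.5],[1.3,3.6,-9.75],[1.2,4.6,-9.85]], "turn": [0,0,0,0,0,0], "grip": [1,1,1,1,1,1]}}

```text
time_s: 18.05
position: [0.4746, 0.2088, 0.0455]
tcp_rot: [[-0.092, 0.996, 0.002], [0.996, 0.092, 0.0], [0.0, 0.002, -1.0]]
force: [-0.7, -0.1, -3.6]
opening: 0.709
grasp_force: 30.0
```

Not yet touching; keep easing down while moving forward.

Request:
{"api": "jog_arm", "payload": {"delta_pos": [[-0.1,1,-0.25],[-0.2,2,-0.45]], "turn": [0,0], "grip": [1,1]}}

```text
time_s: 18.3
position: [0.4722, 0.2288, 0.0404]
tcp_rot: [[-0.092, 0.996, 0.001], [0.996, 0.092, 0.0], [0.0, 0.001, -1.0]]
force: [-1.1, -0.4, -3.2]
opening: 0.711
grasp_force: 30.0
```

Request:
{"api": "jog_arm", "payload": {"delta_pos": [[-0.1,0.8,-0.2],[-0.15,1.6,-0.35]], "turn": [0,0], "grip": [1,1]}}

```text
time_s: 18.55
position: [0.4725, 0.2419, 0.0397]
tcp_rot: [[-0.096, 0.995, 0.004], [0.995, 0.096, -0.004], [-0.005, 0.003, -1.0]]
force: [-1.0, -17.0, 30.3]
opening: 0.709
grasp_force: 30.0
```

```bash
python3 -c "
from h import *
print(read_state()['moment'])
c,p=look('w12.png');disc(95.4,win=14)
g=c['color'].max(2);print(g[100:140,300:340:13].T.tolist())"
```

```text
[-3.18239705  0.26644668  0.12685288]
18.6 [0.4726 0.2435 0.0397] [-1.7 -4.8 19.4]
[(132, 78), (133, 53)]
165 [] [(390, 30)]
180 [] [(390, 35)]
195 [(237, 14), (239, 21), (243, 59)] [(392, 27)]
210 [(238, 7), (241, 72)] [(395, 30)]
disc [24, 4, 4, 15, 50] 343.0 200.1 s,z mm -68.5 75.9 ang 47.9 r 102.2
disc [11, 9, 7, 6, 33] 331.2 201.6 s,z mm -18.2 31.9 ang 60.3 r 36.7
[[235, 229, 209, 212, 212, 211, 211, 212, 212, 212, 211, 211, 211, 210, 211, 211, 210, 210, 206, 200, 201, 202, 201, 201, 201, 201, 201, 200, 201, 201, 201, 205, 197, 119, 64, 73, 75, 75, 75, 75], [211, 212, 212, 212, 212, 212, 212, 212, 212, 212, 211, 210, 210, 209, 213, 224, 233, 232, 221, 199, 200, 202, 201, 201, 201, 200, 201, 201, 201, 201, 202, 206, 198, 119, 64, 74, 75, 75, 75, 74], [212, 212, 212, 211, 213, 226, 232, 232, 232, 232, 233, 232, 233, 232, 221, 211, 210, 210, 206, 201, 201, 202, 201, 201, 202, 200, 201, 201, 201, 201, 201, 206, 198, 118, 64, 74, 74, 75, 75, 74], [231, 231, 232, 230, 220, 212, 211, 211, 211, 212, 211, 211, 211, 211, 210, 210, 211, 210, 207, 201, 201, 201, 201, 201, 201, 202, 202, 201, 201, 202, 200, 206, 196, 120, 65, 74, 75, 75, 75, 75]]
```

Request:
{"api": "jog_arm", "payload": {"delta_pos": [[0,0.2,0.5],[0,0.2,1.0],[0,0.2,1.0]], "turn": [0,0,0], "grip": [1,0.4,0.33]}}

```text
time_s: 19.02
position: [0.4706, 0.246, 0.0465]
tcp_rot: [[-0.091, 0.996, -0.0], [0.996, 0.091, 0.0], [0.0, -0.0, -1.0]]
force: [0.4, 0.3, -2.6]
opening: 0.707
grasp_force: 30.0
```

Request:
{"api": "jog_arm", "payload": {"delta_pos": [[0,0,0],[0,0,0]], "turn": [0,0], "grip": [0.31,0.305]}}

```text
time_s: 19.27
position: [0.4704, 0.2458, 0.0461]
tcp_rot: [[-0.091, 0.996, -0.001], [0.996, 0.091, -0.0], [-0.0, -0.001, -1.0]]
force: [-0.5, -0.3, -3.1]
opening: 0.713
grasp_force: 30.0
```

Request:
{"api": "jog_arm", "payload": {"delta_pos": [[0,0,0],[0,0,0]], "turn": [0,0], "grip": [0.3,0.297]}}

```text
time_s: 19.52
position: [0.4707, 0.2458, 0.0464]
tcp_rot: [[-0.091, 0.996, -0.0], [0.996, 0.091, -0.0], [-0.0, -0.0, -1.0]]
force: [0.3, -0.9, -2.9]
opening: 0.711
grasp_force: 30.0
```

Request:
{"api": "jog_arm", "payload": {"delta_pos": [[0,0,0]], "turn": [0], "grip": [0.294]}}

```text
time_s: 19.65
position: [0.4707, 0.2458, 0.0465]
tcp_rot: [[-0.091, 0.996, -0.0], [0.996, 0.091, -0.0], [-0.0, -0.0, -1.0]]
force: [-0.1, -0.4, -2.7]
opening: 0.713
grasp_force: 19.8
```

Request:
{"api": "jog_arm", "payload": {"delta_pos": [[0,0,0]], "turn": [0], "grip": [0.291]}}

```text
time_s: 19.77
position: [0.4707, 0.2458, 0.0465]
tcp_rot: [[-0.091, 0.996, -0.0], [0.996, 0.091, 0.0], [0.0, -0.0, -1.0]]
force: [-0.4, -0.4, -2.9]
opening: 0.712
grasp_force: 10.6
```

Request:
{"api": "jog_arm", "payload": {"delta_pos": [[0,0,0],[0,0,0]], "turn": [0,0], "grip": [0.29,0.2895]}}

```text
time_s: 20.02
position: [0.4707, 0.2458, 0.0465]
tcp_rot: [[-0.091, 0.996, -0.0], [0.996, 0.091, -0.0], [-0.0, -0.0, -1.0]]
force: [0.2, 0.3, -3.8]
opening: 0.713
grasp_force: 6.1
```

```bash
python3 -c "
from h import *
c,p=look('w13.png');disc(95.2,win=14)"
```

```text
20.075 [0.4707 0.2458 0.0466] [ 0.1 -0.3 -2.3]
[(132, 139)]
165 [] [(390, 30)]
180 [] [(390, 31)]
195 [(240, 32), (243, 41)] [(392, 26)]
210 [(241, 83)] [(395, 40), (400, 6)]
disc [24, 4, 4, 16, 49] 342.0 199.7 s,z mm -69.0 70.3 ang 45.5 r 98.5
disc [11, 8, 7, 6, 35] 330.2 199.7 s,z mm -17.9 31.9 ang 60.8 r 36.6
disc [25, 24, 1, 1, 1] 341.0 213.0 s,z mm -67.2 16.9 ang 14.1 r 69.3
disc [20, 26, 1, 1, 1] 336.0 215.0 s,z mm -45.7 -8.7 ang -10.7 r 46.5
```

Request:
{"api": "jog_arm", "payload": {"delta_pos": [[0,0,0],[0,0,0]], "turn": [0,0], "grip": [0.2891,0.2888]}}

```text
time_s: 20.38
position: [0.4707, 0.2458, 0.0465]
tcp_rot: [[-0.091, 0.996, 0.0], [0.996, 0.091, 0.0], [0.0, 0.0, -1.0]]
force: [-0.7, 0.0, -2.2]
opening: 0.713
grasp_force: 4.0
```

```bash
python3 -c "
from h import *
c,p=look('w14.png');disc(95.2,win=14)"
```

```text
20.425 [0.4707 0.2458 0.0466] [-0.3  0.1 -4.2]
[(132, 137)]
165 [] [(390, 29)]
180 [] [(390, 31)]
195 [(240, 33), (243, 41)] [(392, 26)]
210 [(241, 83)] [(395, 39), (400, 6)]
disc [24, 4, 4, 16, 48] 342.0 199.7 s,z mm -69.0 70.6 ang 45.6 r 98.7
disc [11, 8, 7, 6, 35] 330.2 199.7 s,z mm -17.9 31.9 ang 60.7 r 36.6
disc [14, 25, 1, 1, 1] 330.0 214.0 s,z mm -18.1 -26.8 ang -55.9 r 32.3
```

Request:
{"api": "jog_arm", "payload": {"delta_pos": [[0,0,0],[0,0,0]], "turn": [0,0], "grip": [0.2885,0.2883]}}

```text
time_s: 20.72
position: [0.4707, 0.2458, 0.0467]
tcp_rot: [[-0.091, 0.996, 0.0], [0.996, 0.091, 0.0], [0.0, 0.0, -1.0]]
force: [-0.0, -1.1, -2.0]
opening: 0.714
grasp_force: 2.3
```

```bash
python3 -c "
from h import *
c,p=look('w15.png');disc(95.2,win=14)"
```

```text
20.775 [0.4707 0.2458 0.0467] [ 0.   0.4 -2.2]
[(136, 102)]
165 [] [(387, 31), (404, 32)]
180 [] [(386, 30), (393, 6)]
195 [] [(389, 31)]
210 [(239, 7), (244, 74)] [(392, 35)]
disc [23, 4, 5, 17, 61] 341.8 200.6 s,z mm -68.2 66.0 ang 44.1 r 94.9
disc [10, 8, 7, 6, 31] 329.4 199.8 s,z mm -14.4 29.0 ang 63.6 r 32.4
```

Request:
{"api": "jog_arm", "payload": {"delta_pos": [[0,0.5,0],[-0.1,1.0,0.1],[-0.15,1.5,0.1],[-0.2,2.0,0.1]], "turn": [0,0,0,0], "grip": [0.2886,0.2886,0.2886,0.2886]}}

```text
time_s: 21.32
position: [0.4689, 0.2664, 0.0476]
tcp_rot: [[-0.091, 0.996, 0.001], [0.996, 0.091, 0.0], [0.0, 0.001, -1.0]]
force: [0.4, -0.8, -2.7]
opening: 0.712
grasp_force: 3.3
```

```bash
python3 -c "
from h import *
c,p=look('w16.png');disc(95.2,win=14)
g=c['color'].max(2);print(g[100:160:2,300:340:13].T.tolist())"
```

```text
21.375 [0.4688 0.2669 0.0476] [ 0.1  1.4 -0.9]
[(96, 29), (148, 40), (154, 34), (155, 72)]
165 [(263, 51)] [(374, 18), (381, 40), (384, 14), (391, 7)]
180 [] [(381, 18), (397, 51)]
195 [] [(385, 33), (388, 6)]
210 [] [(390, 29)]
disc [8, 6, 3, 3, 6] 321.0 190.8 s,z mm 4.3 34.7 ang 97.1 r 35.0
disc [22, 8, 6, 15, 69] 337.3 199.4 s,z mm -70.1 55.5 ang 38.4 r 89.4
disc [10, 10, 4, 3, 9] 323.7 194.8 s,z mm -8.6 28.0 ang 73.0 r 29.3
disc [0, 27, 1, 1, 1] 312.0 211.0 s,z mm 52.9 -88.3 ang -120.9 r 102.9
[[214, 213, 214, 213, 233, 232, 233, 234, 221, 212, 212, 213, 212, 212, 212, 212, 212, 212, 212, 201, 232, 230, 231, 231, 208, 162, 165, 166, 60, 70], [233, 232, 233, 220, 213, 214, 214, 213, 212, 213, 213, 213, 212, 212, 220, 232, 231, 233, 233, 211, 212, 212, 212, 212, 209, 162, 164, 166, 60, 71], [214, 214, 213, 214, 214, 214, 213, 213, 213, 202, 234, 232, 231, 232, 212, 212, 212, 213, 213, 212, 212, 212, 211, 212, 181, 162, 164, 166, 61, 70], [214, 213, 214, 214, 217, 232, 231, 232, 232, 212, 212, 212, 213, 213, 213, 213, 212, 212, 212, 211, 233, 231, 230, 231, 208, 162, 165, 166, 60, 70]]
```

Request:
{"api": "jog_arm", "payload": {"delta_pos": [[0,0.5,0],[-0.1,1.0,0],[-0.15,1.4,-0.1],[-0.15,1.6,-0.2]], "turn": [0,0,0,0], "grip": [0.2886,0.2886,0.2886,0.2886]}}

```text
time_s: 21.92
position: [0.4671, 0.2823, 0.0457]
tcp_rot: [[-0.091, 0.996, 0.0], [0.996, 0.091, 0.0], [0.0, 0.0, -1.0]]
force: [-0.5, 0.1, 2.4]
opening: 0.711
grasp_force: 3.2
```

```bash
python3 -c "
from h import *
c,p=look('w17.png');cam('scene','s17.png')
g=c['color'].max(2);print(g[100:250:2,300:340:13].T.tolist())"
```

```text
21.975 [0.4671 0.2825 0.0456] [0.2 2.2 1.7]
[(163, 49), (166, 28), (167, 63)]
165 [(261, 6), (273, 12)] [(379, 7), (390, 6)]
180 [(241, 8), (252, 6), (263, 59)] [(373, 25), (384, 51), (397, 7)]
195 [] [(382, 31), (399, 50)]
210 [] [(390, 26)]
[[215, 215, 215, 215, 215, 215, 215, 215, 215, 215, 216, 215, 216, 215, 215, 215, 215, 215, 234, 232, 234, 234, 218, 214, 214, 214, 214, 214, 214, 214, 213, 215, 143, 152, 60, 69, 68, 68, 68, 66, 66, 66, 65, 64, 64, 63, 63, 62, 63, 61, 61, 60, 61, 59, 59, 59, 58, 59, 60, 59, 58, 59, 59, 68, 66, 67, 67, 72, 69, 70, 69, 69, 70, 75, 75], [215, 215, 215, 215, 215, 215, 215, 215, 215, 215, 216, 215, 215, 236, 235, 232, 234, 223, 215, 215, 215, 214, 214, 215, 214, 214, 214, 213, 233, 232, 233, 237, 141, 151, 60, 68, 69, 68, 68, 66, 66, 66, 66, 66, 64, 63, 62, 63, 61, 61, 59, 61, 60, 59, 60, 59, 60, 57, 58, 58, 58, 58, 58, 68, 67, 67, 68, 71, 67, 69, 70, 69, 70, 70, 74], [215, 215, 216, 215, 216, 215, 215, 215, 232, 232, 232, 233, 223, 215, 215, 216, 216, 216, 216, 215, 216, 214, 213, 226, 234, 231, 232, 222, 213, 214, 213, 216, 143, 152, 60, 69, 69, 68, 68, 67, 66, 65, 65, 65, 65, 63, 63, 62, 61, 61, 61, 60, 59, 60, 60, 60, 58, 58, 59, 60, 59, 58, 58, 67, 67, 67, 67, 71, 66, 69, 69, 70, 70, 70, 75], [215, 215, 215, 235, 233, 233, 234, 223, 215, 216, 215, 216, 216, 216, 216, 216, 216, 216, 226, 234, 233, 233, 227, 213, 214, 214, 214, 214, 214, 214, 214, 216, 143, 152, 61, 71, 69, 69, 69, 67, 67, 67, 66, 65, 64, 65, 63, 63, 62, 62, 62, 61, 61, 60, 60, 59, 59, 60, 58, 58, 58, 58, 58, 68, 68, 67, 67, 73, 66, 69, 69, 69, 70, 74, 75]]
```

Request:
{"api": "jog_arm", "payload": {"delta_pos": [[0,0,0],[0,0,0],[0,0,0],[0,0.7,0.9],[0,0.7,0.9]], "turn": [0,0,0,0,0], "grip": [0.2875,0.285,0.27,0.25,0.25]}}

```text
time_s: 22.65
position: [0.468, 0.2896, 0.0555]
tcp_rot: [[-0.092, 0.996, 0.002], [0.996, 0.092, 0.001], [0.001, 0.002, -1.0]]
force: [0.5, -0.6, -0.2]
opening: 0.75
grasp_force: 0.0
```

```bash
python3 -c "
from h import *
c,p=look('w18.png');s=cam('scene','s18.png')
G=np.array(p);G[2]=.004
u=np.array([-.091,.996,0]);l=np.array([-u[1],u[0],0])
for ds in(-.004,0,.004):
  for z in(.0,.012): print(ds,z,[proj(c,G+(ds+.031)*u+b*l+[0,0,z]).round(1).tolist() for b in(.031,-.031)])
g=c['color'].max(2);print(g[160:200,319].tolist()); print(g[190,230:410].tolist())"
```

```text
22.7 [0.4677 0.2894 0.0552] [-0.2  0.6 -0.2]
[(170, 84), (172, 72)]
165 [(272, 7)] [(384, 6)]
180 [(253, 9), (267, 53)] [(370, 45), (373, 6), (400, 7)]
195 [(244, 7), (252, 43)] [(379, 25), (390, 6), (392, 8), (395, 31)]
210 [] [(392, 25)]
-0.004 0.0 [[270.4, 180.8], [365.2, 180.8]]
-0.004 0.012 [[267.7, 184.6], [367.9, 184.6]]
0 0.0 [[270.2, 174.8], [365.4, 174.8]]
0 0.012 [[267.5, 178.2], [368.1, 178.2]]
0.004 0.0 [[270.0, 168.7], [365.6, 168.7]]
0.004 0.012 [[267.3, 171.8], [368.4, 171.8]]
[234, 233, 232, 232, 232, 232, 225, 213, 213, 217, 211, 126, 131, 59, 66, 69, 67, 68, 67, 67, 66, 67, 66, 65, 65, 65, 65, 64, 64, 63, 63, 64, 64, 63, 63, 62, 62, 61, 60, 61]
[213, 213, 213, 213, 213, 213, 213, 213, 212, 214, 225, 234, 232, 230, 230, 230, 229, 229, 230, 230, 225, 211, 211, 213, 213, 216, 223, 217, 98, 55, 61, 65, 66, 64, 64, 64, 65, 65, 64, 63, 65, 63, 64, 63, 65, 64, 64, 63, 64, 62, 64, 64, 64, 64, 63, 62, 64, 64, 64, 65, 64, 63, 63, 64, 63, 63, 64, 63, 63, 62, 63, 62, 63, 63, 64, 63, 63, 62, 63, 63, 63, 62, 64, 63, 63, 62, 63, 64, 64, 63, 64, 64, 63, 64, 63, 64, 64, 63, 64, 64, 64, 64, 64, 65, 64, 65, 65, 64, 65, 64, 65, 63, 64, 65, 64, 65, 65, 65, 66, 65, 66, 64, 66, 65, 65, 66, 65, 65, 66, 66, 66, 67, 66, 67, 66, 67, 67, 67, 67, 66, 66, 66, 64, 59, 65, 118, 127, 124, 124, 123, 123, 123, 124, 123, 122, 112, 203, 227, 236, 237, 235, 231, 237, 234, 232, 233, 232, 223, 213, 212, 213, 213, 213, 214, 214, 214, 213, 213, 214, 213]
```

Request:
{"api": "jog_arm", "payload": {"delta_pos": [[0,0.3,0],[0,0.3,0],[0,0.3,0],[0,0.3,0],[0,0.3,0],[0,0.3,1],[0,0.3,4],[0,0.3,8],[0,0.3,12],[0,0.3,13.5]], "turn": [0,0,0,0,0,0,0,0,0,0], "grip": [0.25,1,1,1,1,1,1,1,1,1]}}

```text
time_s: 24.0
position: [0.4682, 0.2922, 0.192]
tcp_rot: [[-0.091, 0.996, 0.004], [0.996, 0.091, 0.001], [0.001, 0.004, -1.0]]
force: [0.7, -0.6, -2.7]
opening: 0.713
grasp_force: 30.0
```

Request:
{"api": "jog_arm", "payload": {"delta_pos": [[0.1,-4,0],[0.4,-9,0],[0.7,-14,0],[1,-19,0],[1.2,-24,0],[1.4,-28,0],[1.4,-29.7,0],[1.4,-29.7,0]], "turn": [9,18,27,36,45,53,53,53], "grip": [1,1,1,1,1,1,1,1]}}

```text
time_s: 25.0
position: [0.4807, -0.0056, 0.189]
tcp_rot: [[-0.848, 0.53, -0.001], [0.53, 0.848, 0.001], [0.002, -0.0, -1.0]]
force: [0.1, 0.5, -3.2]
opening: 0.705
grasp_force: 30.0
```

```bash
cat >> h.py <<'E'
def orange(n,thr=40):
    c=cam(n);im=c['color'].astype(int);m=((im[...,2]-im[...,0]>90)&(im[...,1]>70)&(im[...,2]>150)&(im[...,2]-im[...,1]>50)).astype(np.uint8)
    k,lab,st,ce=cv2.connectedComponentsWithStats(m);return [(st[i].tolist(),ce[i].round(1).tolist()) for i in range(1,k) if st[i][4]>8]
E
python3 -c "
from h import *
s=read_state();print(s['time_s'],s['position'],s['tcp_rot'],s['joint_positions'],s['force'],s['opening'])
c=cam('wrist','w19.png');cam('scene','s19.png');cam('top','t19.png')
G=np.array(s['position'])
R=np.array(s['tcp_rot']);ty=R[:,1];print('boxx',ty)
print(orange('scene'),orange('wrist'))
# bar ends predicted in wrist
bm=np.array([.4577,-.0452,.088]);d=np.array([-.851,.525,0])
print([proj(c,bm+k*d).round(0).tolist() for k in(-.06,0,.06)])
print([proj(c,bm+np.array([.525,.851,-.016/.072*.0])*.024+.072*np.array([np.cos(t),np.sin(t),0])-[0,0,.016]).round(0).tolist() for t in np.radians([0,45,90,135,180])])
"
```

```text
25.0 [ 0.48070718 -0.00559404  0.18898785] [[-8.48186452e-01  5.29695785e-01 -1.45541144e-03]
 [ 5.29695071e-01  8.48187700e-01  8.70414789e-04]
 [ 1.69551713e-03 -3.26502347e-05 -9.99998562e-01]] [-1.40348382e+01  2.20845395e+01  1.04391562e+02  3.49778356e-02
  5.36168978e+01 -7.20707051e+01] [ 0.05954834  0.52518972 -3.23610741] 0.705167408902277
boxx [ 5.29695785e-01  8.48187700e-01 -3.26502347e-05]
[] [([72, 114, 31, 40, 111], [86.4, 132.0]), ([37, 120, 34, 35, 88], [50.4, 136.8]), ([104, 154, 7, 6, 10], [106.9, 156.3])]
[[265.0, 269.0], [262.0, 202.0], [258.0, 128.0]]
[[335.0, 262.0], [372.0, 215.0], [364.0, 153.0], [311.0, 114.0], [244.0, 125.0]]
```

```bash
python3 - <<'E'
from h import *
im=cv2.imread('pics/w19.png').max(2)
for r in(125,132,140,150,160): print(r,im[r,210:400:3].tolist())
c=cam('wrist');bm=np.array([.4577,-.0452,.08]);d=np.array([-.851,.525,0]);n=np.array([.525,.851,0])
for k in(.03,.045,.06): print(k,[proj(c,bm+k*d+e*n).round(0).tolist() for e in(-.008,.008)])
p=np.array(read_state()['position']);ty=n
print('tab',[proj(c,[*(p[:2]-e*n[:2]-.015*np.array([.851,-.525])*s),p[2]-.051]).round(0).tolist() for e in(.031,.066) for s in(-1,1)])
E
```

```text
125 [167, 158, 154, 161, 155, 150, 158, 168, 159, 100, 235, 220, 148, 97, 81, 53, 60, 60, 59, 59, 44, 28, 118, 119, 120, 117, 117, 119, 121, 120, 121, 119, 120, 119, 120, 121, 120, 118, 121, 124, 83, 83, 84, 94, 104, 120, 116, 75, 66, 68, 69, 63, 66, 67, 65, 67, 111, 122, 118, 115, 121, 111, 111, 118]
132 [151, 151, 149, 155, 163, 158, 155, 173, 227, 165, 144, 86, 86, 85, 86, 51, 59, 61, 60, 59, 43, 33, 118, 119, 119, 115, 118, 117, 121, 120, 122, 120, 119, 118, 120, 119, 121, 119, 120, 118, 121, 118, 119, 108, 84, 85, 94, 106, 121, 114, 61, 65, 68, 67, 67, 70, 67, 117, 115, 120, 102, 116, 117, 110]
140 [179, 182, 174, 168, 153, 234, 212, 115, 80, 86, 86, 88, 86, 82, 124, 51, 58, 61, 61, 58, 47, 35, 118, 119, 117, 116, 116, 116, 120, 118, 122, 119, 118, 119, 119, 119, 120, 117, 119, 118, 119, 118, 117, 117, 114, 118, 55, 86, 85, 92, 110, 115, 65, 66, 71, 70, 66, 119, 115, 108, 115, 115, 113, 114]
150 [197, 196, 193, 224, 206, 95, 87, 87, 89, 87, 86, 88, 124, 116, 118, 62, 58, 58, 60, 58, 54, 40, 119, 117, 116, 114, 116, 116, 119, 119, 122, 119, 119, 117, 120, 118, 121, 118, 120, 118, 119, 118, 116, 117, 115, 115, 118, 119, 56, 85, 86, 98, 109, 118, 72, 70, 70, 113, 113, 117, 118, 115, 129, 127]
160 [193, 186, 225, 167, 86, 89, 90, 89, 87, 88, 76, 117, 116, 115, 116, 100, 56, 59, 59, 59, 53, 45, 118, 116, 114, 114, 114, 115, 119, 117, 121, 118, 120, 116, 118, 119, 119, 116, 118, 116, 118, 118, 116, 115, 113, 115, 119, 119, 115, 127, 89, 86, 86, 91, 114, 115, 67, 60, 118, 112, 127, 119, 114, 109]
0.03 [[250.0, 165.0], [270.0, 165.0]]
0.045 [[249.0, 147.0], [269.0, 147.0]]
0.06 [[248.0, 128.0], [268.0, 128.0]]
tab [[272.0, 240.0], [270.0, 198.0], [220.0, 240.0], [217.0, 198.0]]
```

Request:
{"api": "jog_arm", "payload": {"delta_pos": [[0.25,0.4,0],[0.25,0.4,0],[0.25,0.4,-2.6],[0.25,0.4,-5.5],[0.25,0.4,-3.5],[0.25,0.4,-2.6],[0.25,0.4,-2.6]], "turn": [0,0,0,0,0,0,0], "grip": [1,1,1,1,1,1,1]}}

```text
time_s: 26.18
position: [0.4844, -0.0013, 0.1644]
tcp_rot: [[-0.85, 0.526, 0.002], [0.526, 0.85, -0.001], [-0.002, 0.001, -1.0]]
force: [-0.5, -0.6, -3.6]
opening: 0.71
grasp_force: 29.9
```

```bash
python3 - <<'E'
from h import *
s=read_state();print(s['time_s'],s['position'],s['force'])
f=[read_state()['force'][2] for _ in range(5)];print(f)
print(orange('scene'))
c=cam('scene','s20.png');a=cv2.imread('pics/s19.png').astype(int);b=c['color'].astype(int)
d=np.abs(a-b).max(2)>60;ys,xs=np.where(d);print(len(xs),xs.min(),xs.max(),ys.min(),ys.max())
w=cam('wrist','w20.png')['color'].max(2)
for r in(125,150,180): print(r,w[r,240:420:4].tolist())
E
```

```text
26.175 [ 0.48441669 -0.00128606  0.16436451] [-0.52422815 -0.56140175 -3.62793674]
[np.float64(-3.627936739129165), np.float64(-3.627936739129165), np.float64(-3.627936739129165), np.float64(-3.627936739129165), np.float64(-3.627936739129165)]
[]
4831 139 442 0 284
125 [59, 60, 62, 61, 55, 42, 122, 115, 117, 115, 117, 120, 117, 122, 120, 120, 119, 118, 123, 119, 124, 81, 84, 88, 102, 121, 112, 65, 66, 68, 66, 66, 67, 65, 66, 125, 119, 118, 118, 108, 119, 112, 114, 116, 127]
150 [122, 59, 60, 61, 57, 50, 121, 115, 115, 117, 115, 117, 117, 121, 121, 120, 118, 118, 122, 118, 120, 120, 118, 117, 114, 115, 119, 123, 87, 86, 99, 119, 75, 70, 70, 65, 112, 119, 119, 117, 127, 120, 114, 110, 194]
180 [115, 48, 60, 61, 55, 50, 23, 114, 90, 35, 36, 37, 36, 34, 37, 36, 35, 35, 36, 35, 35, 35, 37, 35, 36, 36, 36, 35, 36, 38, 38, 69, 88, 91, 120, 70, 68, 111, 183, 230, 229, 213, 50, 42, 42]
```

Request:
{"api": "jog_arm", "payload": {"delta_pos": [[0,0,2],[0,0,3.5],[0,0,3.5],[0,0,0.3],[0,0,-3.0]], "turn": [0,0,0,0,0], "grip": [1,1,1,1,1]}}

```text
time_s: 26.95
position: [0.4842, -0.001, 0.1328]
tcp_rot: [[-0.85, 0.527, 0.002], [0.527, 0.85, 0.0], [-0.002, 0.001, -1.0]]
force: [6.5, 12.8, 35.0]
opening: 0.719
grasp_force: 30.0
```

Request:
{"api": "jog_arm", "payload": {"delta_pos": [[0,0,1],[0,0,3],[0,0,4],[0,0,4]], "turn": [0,0,0,0], "grip": [1,1,1,1]}}

```text
time_s: 27.45
position: [0.4841, -0.0013, 0.1745]
tcp_rot: [[-0.85, 0.527, 0.002], [0.527, 0.85, -0.001], [-0.002, 0.001, -1.0]]
force: [0.6, 1.1, -2.7]
opening: 0.71
grasp_force: 29.9
```

```bash
cat >> h.py <<'E'
def drop(f,ref=None):
    F=[]
    for _ in range(6): c=cam('scene');F.append(read_state()['force'][2])
    print('Fz',np.mean(F).round(2),np.std(F).round(2));cv2.imwrite('pics/'+f,c['color'])
    w=cam('wrist');im=c['color'];q=proj(c,[.47,-.02,.03]).astype(int);print(q)
    h=cv2.cvtColor(im,cv2.COLOR_BGR2HSV)[q[1]-25:q[1]+35,q[0]-35:q[0]+35];m=(h[...,0]<22)&(h[...,1]>120)&(h[...,2]>60);ys,xs=np.where(m)
    print('orange px scene bin',m.sum(),(xs.mean()+q[0]-35,ys.mean()+q[1]-25) if m.sum() else '')
E
python3 -c "
from h import *
drop('s21.png');s=read_state();print(s['time_s'],s['position'])"
```

```text
Fz -2.75 0.44
[381 273]
orange px scene bin 487 (np.float64(367.264887063655), np.float64(288.29363449691994))
27.8 [ 0.48333219 -0.0011279   0.1731026 ]
```

```bash
python3 - <<'E'
from h import *
for f in('scene0','s4','s19','s20','s21'):
    im=cv2.imread(f'pics/{f}.png');h=cv2.cvtColor(im,cv2.COLOR_BGR2HSV)[245:300,355:412];m=(h[...,0]<22)&(h[...,1]>120)&(h[...,2]>60);
    b=(h[...,0]>4)&(h[...,0]<20)&(h[...,1]>150)&(h[...,2]>120);ys,xs=np.where(b);print(f,m.sum(),b.sum(),(xs.mean()+355,ys.mean()+245) if len(xs) else '')
    if f in('s20','s21'): print(h[10:50:3,5:50:4,0].tolist() if 0 else im[255:295:4,360:410:4,2].tolist())
E
```

```text
scene0 44 0 
s4 83 0 
s19 99 0 
s20 99 0 
[[89, 92, 96, 100, 67, 52, 41, 65, 36, 83, 92, 86, 56], [84, 95, 91, 99, 92, 70, 25, 23, 26, 92, 86, 84, 87], [89, 90, 70, 91, 97, 99, 26, 28, 30, 88, 86, 79, 79], [66, 78, 86, 85, 82, 80, 34, 32, 30, 42, 70, 71, 64], [51, 36, 33, 35, 31, 33, 35, 34, 17, 15, 15, 25, 30], [79, 75, 71, 74, 74, 77, 87, 89, 81, 87, 81, 54, 77], [189, 128, 92, 95, 95, 97, 97, 95, 92, 94, 96, 80, 179], [162, 188, 174, 98, 95, 95, 92, 121, 151, 182, 200, 204, 72], [160, 155, 146, 186, 180, 130, 122, 112, 122, 163, 153, 85, 30], [116, 156, 150, 140, 130, 117, 125, 122, 112, 91, 95, 66, 30]]
s21 99 0 
[[90, 94, 99, 96, 100, 63, 28, 27, 21, 91, 87, 89, 59], [86, 92, 96, 94, 96, 94, 26, 26, 26, 93, 91, 89, 88], [89, 90, 68, 90, 99, 97, 31, 29, 19, 81, 91, 85, 79], [67, 77, 90, 85, 82, 84, 82, 85, 81, 46, 65, 63, 65], [52, 33, 33, 29, 35, 32, 32, 33, 33, 17, 20, 16, 35], [74, 68, 73, 71, 76, 80, 80, 89, 78, 87, 87, 54, 66], [190, 135, 96, 95, 96, 100, 92, 94, 99, 96, 94, 86, 188], [162, 189, 174, 96, 91, 97, 94, 96, 149, 165, 194, 204, 70], [160, 153, 152, 186, 178, 128, 124, 117, 124, 166, 156, 90, 31], [120, 157, 151, 142, 129, 112, 120, 122, 112, 91, 92, 65, 30]]
```

Request:
{"api": "jog_arm", "payload": {"delta_pos": [[0,0,2],[0,0,3.8],[0,0,3.8],[0,0,-0.2],[0,0,-4.3],[0,0,-3],[0,0,0],[0,0,1],[0,0,1]], "turn": [0,0,0,0,0,0,0,0,0], "grip": [1,1,1,1,1,1,1,1,1]}}

```text
time_s: 28.92
position: [0.4842, -0.0013, 0.1846]
tcp_rot: [[-0.85, 0.526, 0.003], [0.526, 0.85, -0.001], [-0.003, 0.001, -1.0]]
force: [0.9, 0.4, -1.0]
opening: 0.712
grasp_force: 30.0
```

```bash
python3 - <<'E'
from h import *
drop('s22.png');s=read_state();print(s['time_s'],s['position'],s['opening'])
a=cv2.imread('pics/s21.png').astype(int);b=cv2.imread('pics/s22.png').astype(int)
d=(np.abs(a-b).max(2)>40)[245:310,350:420];ys,xs=np.where(d);print(len(xs),np.c_[xs+350,ys+245][::12].tolist())
E
```

```text
Fz -2.23 0.42
[381 273]
orange px scene bin 778 (np.float64(371.40488431876605), np.float64(279.439588688946))
29.275 [ 0.48328334 -0.00111491  0.18296122] 0.7102432125294162
367 [[386, 245], [375, 247], [375, 249], [374, 250], [398, 250], [388, 252], [380, 255], [381, 256], [381, 257], [381, 258], [379, 259], [377, 260], [374, 261], [386, 261], [381, 262], [394, 262], [381, 263], [393, 263], [379, 264], [369, 265], [381, 265], [375, 266], [369, 267], [381, 267], [376, 268], [373, 275], [385, 275], [379, 276], [374, 277], [372, 278], [374, 279]]
```

```bash
python3 - <<'E'
from h import *
for f in('s21','s22'):
    im=cv2.imread(f'pics/{f}.png');h=cv2.cvtColor(im,cv2.COLOR_BGR2HSV)
    m=((h[...,0]<22)&(h[...,1]>120)&(h[...,2]>60));m[:, :352]=0;m[:,415:]=0;m[:240]=0;m[292:]=0
    n,l,st,ce=cv2.connectedComponentsWithStats(m.astype(np.uint8));print(f,[(st[i].tolist(),ce[i].round().tolist()) for i in range(1,n) if st[i][4]>15])
c=cam('scene');print('bin floor/rim',[proj(c,[.4727,-.0208,z]).round().tolist() for z in(.004,.03,.072)]);print(im[262:282:3,366:392:3].tolist())
E
```

```text
s21 [([352, 240, 12, 19, 136], [356.0, 248.0])]
s22 [([352, 240, 12, 19, 135], [356.0, 248.0]), ([368, 254, 21, 15, 224], [378.0, 262.0]), ([370, 274, 16, 6, 75], [378.0, 276.0])]
bin floor/rim [[381.0, 279.0], [383.0, 273.0], [384.0, 264.0]]
[[[96, 94, 90], [50, 61, 95], [16, 64, 134], [10, 59, 130], [0, 57, 129], [4, 56, 129], [9, 55, 120], [22, 48, 101], [72, 74, 68]], [[88, 83, 81], [55, 68, 100], [9, 56, 124], [6, 58, 131], [0, 52, 129], [9, 60, 130], [0, 54, 130], [52, 69, 106], [100, 96, 92]], [[72, 73, 69], [27, 48, 83], [29, 47, 85], [27, 50, 87], [14, 40, 83], [21, 43, 84], [27, 47, 83], [51, 56, 68], [64, 62, 58]], [[36, 36, 32], [39, 38, 36], [33, 34, 31], [36, 36, 32], [34, 35, 32], [36, 38, 32], [33, 36, 28], [36, 37, 34], [32, 32, 32]], [[47, 48, 44], [27, 33, 50], [22, 31, 57], [24, 36, 62], [18, 30, 56], [15, 35, 65], [21, 38, 69], [52, 53, 61], [61, 59, 55]], [[100, 96, 93], [82, 85, 96], [30, 63, 125], [5, 56, 128], [14, 57, 127], [7, 57, 127], [44, 69, 121], [104, 99, 99], [101, 95, 94]], [[117, 112, 109], [103, 99, 97], [98, 93, 93], [81, 88, 106], [71, 86, 112], [88, 93, 108], [107, 101, 100], [102, 97, 93], [104, 97, 94]]]
```

Request:
{"api": "jog_arm", "payload": {"delta_pos": [[0,2,0],[0,6,0],[0,11,0],[0,16,0],[-0.1,21,0],[-0.1,25,0],[-0.1,27.3,0],[-0.1,27.3,-3],[-0.1,27.3,-7],[-0.1,27.3,-11],[-0.1,27.3,-12.2],[-0.1,27.3,-12.4]], "turn": [-8,-17,-26,-35,-44,-53,-53,-53,-53,-53,-53,-53], "grip": [1,1,1,1,1,1,1,1,1,1,1,1]}}

```text
time_s: 30.82
position: [0.4827, 0.2718, 0.0591]
tcp_rot: [[-0.091, 0.996, -0.001], [0.996, 0.091, -0.0], [-0.0, -0.001, -1.0]]
force: [-1.1, 0.2, -2.7]
opening: 0.71
grasp_force: 30.0
```

```bash
python3 - <<'E'
from h import *
c,p=look('w23.png');p=np.array(p);print(read_state()['force'])
u=np.array([-.091,.996,0]);l=np.array([-u[1],u[0],0])
for dz in(.046,.040,.034): print(dz,[proj(c,p+.031*u+b*l-[0,0,dz-z]).round(1).tolist() for b in(.031,-.031) for z in(0,.012)])
print(c['color'].max(2)[155:195,319].tolist())
E
```

```text
30.875 [0.4833 0.272  0.0598] [ 0.1  0.3 -2.3]
[(175, 48), (177, 35)]
165 [(250, 10), (261, 9)] [(372, 7), (397, 9)]
180 [(241, 8), (268, 9), (272, 38)] [(371, 34), (376, 10), (386, 9)]
195 [(247, 9), (260, 52)] [(376, 21), (392, 45), (402, 8)]
210 [] [(387, 19)]
[ 0.07479047  0.33762633 -2.29301967]
0.046 [[270.6, 175.8], [267.8, 179.4], [368.5, 175.8], [371.5, 179.4]]
0.04 [[269.2, 177.6], [266.2, 181.4], [370.0, 177.6], [373.1, 181.4]]
0.034 [[267.8, 179.4], [264.6, 183.5], [371.5, 179.4], [374.8, 183.5]]
[179, 180, 179, 179, 179, 179, 179, 179, 179, 179, 179, 179, 179, 176, 180, 206, 205, 204, 205, 209, 177, 107, 113, 77, 53, 57, 58, 58, 56, 58, 57, 56, 57, 56, 55, 55, 56, 54, 54, 54]
```

Request:
{"api": "jog_arm", "payload": {"delta_pos": [[0,0,-0.5],[0,0,-0.9],[0,0,-0.9]], "turn": [0,0,0], "grip": [1,1,1]}}

```text
time_s: 31.25
position: [0.4828, 0.2719, 0.0508]
tcp_rot: [[-0.091, 0.996, 0.0], [0.996, 0.091, 0.0], [0.0, 0.0, -1.0]]
force: [-1.4, -0.9, -1.7]
opening: 0.708
grasp_force: 30.0
```

Request:
{"api": "jog_arm", "payload": {"delta_pos": [[0,0,-0.2],[0,0,-0.3]], "turn": [0,0], "grip": [1,1]}}

```text
time_s: 31.5
position: [0.4828, 0.2719, 0.0476]
tcp_rot: [[-0.091, 0.996, 0.0], [0.996, 0.091, 0.0], [0.0, 0.0, -1.0]]
force: [-0.1, -0.4, 0.2]
opening: 0.712
grasp_force: 30.0
```

Request:
{"api": "jog_arm", "payload": {"delta_pos": [[0,0,-0.1],[0,0,-0.2]], "turn": [0,0], "grip": [1,1]}}

```text
time_s: 31.75
position: [0.4832, 0.2719, 0.0471]
tcp_rot: [[-0.091, 0.996, 0.001], [0.996, 0.091, 0.0], [0.0, 0.001, -1.0]]
force: [-3.0, -1.4, 15.1]
opening: 0.711
grasp_force: 30.0
```

Contact; ease the grip, open, and retreat upward.

Request:
{"api": "jog_arm", "payload": {"delta_pos": [[0,0,0.1],[0,0,0.1],[0,0,0.1],[0,0,0.1],[0,0,0.1],[0,0,0.1],[0,0,3],[0,0,7],[0,0,12],[0,0,15],[0,0,15]], "turn": [0,0,0,0,0,0,0,0,0,0,0], "grip": [0.291,0.287,0.27,0.2,0.1,0.05,0.05,0.05,0,0,0]}}

```text
time_s: 33.12
position: [0.4843, 0.2724, 0.1981]
tcp_rot: [[-0.091, 0.996, 0.006], [0.996, 0.091, 0.002], [0.001, 0.006, -1.0]]
force: [0.2, -0.2, -0.4]
opening: 1.002
grasp_force: 0.0
```

```bash
python3 - <<'E'
from h import *
c=cam('wrist','w25.png');s=cam('scene','s25.png');st=read_state();print(st['time_s'],st['position'],st['opening'])
P=np.array([.4831,.272,0.]);u=np.array([-.091,.996,0]);l=np.array([-u[1],u[0],0])
for z in(.096,.006): print(z,'wrist',[proj(c,P+a*u+b*l+[0,0,z]).round().tolist() for a in(-.031,.031) for b in(.031,-.031)],'scene',[proj(s,P+a*u+b*l+[0,0,z]).round().tolist() for a in(-.031,.031) for b in(.031,-.031)])
print('tab w',proj(c,P+.066*l+[0,0,.006]),'disc scene',proj(s,P+[0,0,.096]))
g=c['color'].max(2);x0=319
for col in(300,340): print('col',[(int(i),int(k)) for i,k in enumerate(np.abs(np.diff(g[:,col].astype(int)))) if k>25 and i<330])
for r in(150,170,190,210): print('row',r,[(int(i),int(k)) for i,k in enumerate(np.abs(np.diff(g[r].astype(int)))) if k>25 and 180<i<450])
m=s['color'].min(2)[150:240,290:370]; n,lab,t,ce=cv2.connectedComponentsWithStats((s['color'].max(2)[150:240,290:370]<50).astype(np.uint8));print([(t[i].tolist()) for i in range(1,n) if t[i][4]>150])
h=cv2.cvtColor(s['color'],cv2.COLOR_BGR2HSV);m=((h[...,0]<22)&(h[...,1]>120)&(h[...,2]>60));m[:, :364]=0;m[:,395:]=0;m[:250]=0;m[284:]=0;print('orange',m.sum(),np.argwhere(m).mean(0))
a=cv2.imread('pics/scene0.png').astype(int);d=np.abs(a-s['color']).max(2)>70;n,l2,t,ce=cv2.connectedComponentsWithStats(d.astype(np.uint8));print('changed',[t[i].tolist() for i in range(1,n) if t[i][4]>25])
E
```

```text
33.225 [0.48212807 0.27162416 0.19507746] 0.9999957677008761
0.096 wrist [[280.0, 237.0], [353.0, 237.0], [277.0, 164.0], [355.0, 164.0]] scene [[323.0, 200.0], [340.0, 191.0], [310.0, 189.0], [327.0, 181.0]]
0.006 wrist [[288.0, 208.0], [344.0, 208.0], [287.0, 152.0], [345.0, 152.0]] scene [[323.0, 222.0], [339.0, 213.0], [311.0, 210.0], [327.0, 202.0]]
tab w [255.38483794 180.45719717] disc scene [324.99867075 190.14139595]
col [(82, 35), (83, 38), (150, 53), (151, 98), (231, 68), (232, 59), (252, 117), (253, 29), (284, 43), (304, 89), (312, 89), (322, 66), (324, 27), (325, 29)]
col [(50, 27), (51, 27), (131, 33), (148, 39), (151, 162), (231, 55), (232, 87), (235, 57), (236, 70), (237, 55), (252, 38), (284, 42), (287, 69), (289, 29), (298, 86), (299, 39), (300, 31), (301, 44), (312, 147), (324, 60), (325, 63)]
row 150 [(215, 32), (216, 47), (296, 30), (297, 82), (298, 88), (333, 28), (335, 68), (337, 49), (338, 49), (410, 47), (425, 39)]
row 170 [(190, 34), (191, 35), (254, 78), (255, 63), (354, 32), (373, 104)]
row 190 [(187, 48), (201, 31), (202, 30), (218, 29), (255, 71), (256, 
[... 508 characters left out ...]
 4478], [192, 60, 21, 13, 86], [191, 73, 20, 7, 66], [188, 80, 37, 36, 684], [87, 100, 14, 50, 323], [191, 112, 7, 15, 68], [110, 122, 14, 9, 52], [93, 125, 16, 66, 581], [107, 137, 57, 41, 840], [288, 139, 34, 33, 357], [277, 146, 13, 6, 62], [106, 167, 53, 35, 751], [338, 166, 16, 9, 112], [345, 176, 16, 13, 149], [295, 179, 20, 20, 138], [321, 187, 8, 7, 43], [93, 190, 77, 80, 2429], [114, 190, 20, 11, 52], [338, 192, 15, 11, 118], [354, 199, 18, 11, 88], [312, 201, 5, 10, 35], [307, 213, 8, 11, 56], [317, 220, 28, 8, 140], [370, 242, 33, 27, 444], [353, 258, 4, 10, 30], [105, 267, 25, 6, 73], [204, 274, 41, 45, 912], [371, 274, 26, 7, 117], [164, 312, 29, 25, 180], [176, 352, 21, 5, 57]]
```

```bash
python3 -c "
from rig import *
print(hand_in())"
```

```text
the job is handed in; nothing more can be done
None
```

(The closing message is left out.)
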